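Pack the checked hob set into its carrier

TASK

The checking is finished, so pack the set into the grey carrier: stand each of the three all-black hobs in the blue pocket of its own size, and draw the steel arbor straight up out of its sleeve and hang it in the blue tube. Set everything down without dropping it or knocking it over, and leave the gold hob and the one with the red hub where they stand.

Things in the scene. Friction and masses are not known exactly. Their poses are not given: they have to be found in the camera images.
- hob_large_mid (a point): the large all-black gear hob (round toothed steel cutter with a hole down its middle), about 0.7 kg, upright, 62 mm high: foot 46 mm across, 4 mm high; toothed body 64 mm across up to 40 mm above the bench; on top a plain round hub to grip, 32 mm across, 22 mm high. Point: on its axis, half-way up, 31 mm above its underside; z is the axis.
- hob_medium_mid (a point): the medium all-black gear hob (round toothed steel cutter with a hole down its middle), about 0.4 kg, upright, 56 mm high: foot 38 mm across, 4 mm high; toothed body 50 mm across up to 34 mm above the bench; on top a plain round hub to grip, 28 mm across, 22 mm high. Point: on its axis, half-way up, 28 mm above its underside; z is the axis.
- hob_small_mid (a point): the small all-black gear hob (round toothed steel cutter with a hole down its middle), about 0.2 kg, upright, 50 mm high: foot 28 mm across, 4 mm high; toothed body 36 mm across up to 28 mm above the bench; on top a plain round hub to grip, 26 mm across, 22 mm high. Point: on its axis, half-way up, 25 mm above its underside; z is the axis.
- arbor_mid (a point): bright steel arbor, 0.2 kg, 70 mm long, upright: shaft 16 mm across, 36 mm long; on it a collar 46 mm across, 6 mm thick; on top a round head to grip, 25 mm across, 28 mm high. It hangs by its collar on a fixed sleeve (42 mm across, top 52 mm above the bench, round foot 84 mm across), a close fit (1.5 mm play): lift it 36 mm straight up to free it. Point: on the axis, 35 mm above the shaft's end.
- hob_gold_mid (a point): a gold-coated gear hob that belongs to another job and stays where it stands: shape, size and point as the large black one (31 mm above its underside).
- hob_red_mid (a point): a black gear hob whose hub is painted red (rejected), which stays where it stands: shape, size and point as the medium black one (28 mm above its underside).
- pocket_large: blue square insert, 100 x 100 mm, 20 mm high, with the large round pocket: 78 mm across, 14 mm deep, pale floor. One of four inserts side by side, 102 mm apart, two by two in any order, in a fixed grey carrier tray (218 x 218 mm, walls 26 mm high). Origin: centre of its underside, 6 mm above the bench; pocket floor 6 mm and rim 20 mm above the origin.
- pocket_medium: blue square insert, 100 x 100 mm, 20 mm high, with the medium round pocket: 62 mm across, 14 mm deep, pale floor. One of four inserts side by side, 102 mm apart, two by two in any order, in a fixed grey carrier tray (218 x 218 mm, walls 26 mm high). Origin: centre of its underside, 6 mm above the bench; pocket floor 6 mm and rim 20 mm above the origin.
- pocket_small: blue square insert, 100 x 100 mm, 20 mm high, with the small round pocket: 48 mm across, 14 mm deep, pale floor. One of four inserts side by side, 102 mm apart, two by two in any order, in a fixed grey carrier tray (218 x 218 mm, walls 26 mm high). Origin: centre of its underside, 6 mm above the bench; pocket floor 6 mm and rim 20 mm above the origin.
- arbor_socket: blue square insert, 100 x 100 mm, 8 mm thick, with an upright blue tube for the arbor, in the same carrier: tube 50 mm across, bore 30 mm, rim 50 mm above the origin. The arbor hangs in it upright, its shaft in the bore and its collar on the rim. Origin: centre of its underside, 6 mm above the bench.
Things that resemble listed ones, but are neither listed nor needed, are in the scene too. What is shaped like the part that bears arbor_mid but pink is not meant.

How it is judged:
At the end, for the whole second after the job is handed in: Each black hob stands upright in the pocket of its own size and the arbor hangs in the tube, its collar on the rim (each within 10 mm of centre, 4 mm in height, 0.12 rad upright), released and at rest; the gold and red-hubbed hobs stand upright within 15 mm of where they were (horizontal distance between hob_large_mid and pocket_large below 0.01 m and z of hob_large_mid in the frame of pocket_large between 0.033 and 0.041 m and angle between each of hob_large_mid, hob_medium_mid, hob_small_mid, arbor_mid, hob_gold_mid, hob_red_mid's own z axis and vertical below 0.12 rad and linear speed of each of hob_large, hob_medium, hob_small, arbor below 0.02 m/s and angular speed of each of hob_large, hob_medium, hob_small, arbor below 0.3 rad/s and horizontal distance between hob_medium_mid and pocket_medium below 0.01 m and z of hob_medium_mid in the frame of pocket_medium between 0.03 and 0.038 m and horizontal distance between hob_small_mid and pocket_small below 0.01 m and z of hob_small_mid in the frame of pocket_small between 0.027 and 0.035 m and horizontal distance between arbor_mid and arbor_socket below 0.01 m and z of arbor_mid in the frame of arbor_socket between 0.045 and 0.053 m and distance of each of hob_gold_mid, hob_red_mid from where it was at the start of the episode below 0.015 m); the robot touches nothing.
It fails at once if the hob large is dropped or knocked over (falling free at over 0.6 m/s, or tipped over 1 rad) (angle between hob_large_mid's own z axis and vertical above 1 rad or (linear speed of hob_large above 0.6 m/s and contact force between the fingers and hob_large below 0.05 N)).
It fails at once if the hob medium is dropped or knocked over (falling free at over 0.6 m/s, or tipped over 1 rad) (angle between hob_medium_mid's own z axis and vertical above 1 rad or (linear speed of hob_medium above 0.6 m/s and contact force between the fingers and hob_medium below 0.05 N)).
It fails at once if the hob small is dropped or knocked over (falling free at over 0.6 m/s, or tipped over 1 rad) (angle between hob_small_mid's own z axis and vertical above 1 rad or (linear speed of hob_small above 0.6 m/s and contact force between the fingers and hob_small below 0.05 N)).
It fails at once if the arbor is dropped or knocked over (falling free at over 0.6 m/s, or tipped over 1 rad) (angle between arbor_mid's own z axis and vertical above 1 rad or (linear speed of arbor above 0.6 m/s and contact force between the fingers and arbor below 0.05 N)).
It fails at once if the gold hob or the red-hubbed hob is moved more than 15 mm from where it stood (distance of any of hob_gold_mid, hob_red_mid from where it was at the start of the episode above 0.015 m).
It also fails if it takes over 109 s, if anything falls off the work surface, if the arm or the gripper's body presses on something with over 40 N, if the wrist force passes 120 N, or if a joint passes its speed limit or range.

ROBOT

A 6-joint arm with a two-finger parallel gripper is mounted at the origin on the work surface. World frame = base frame: x ahead of the robot, y to its left, z up, the work surface at z = 0. Lengths are in m, angles in rad, forces in N, time in s.
With the tool pointing down it reaches from about 0.375 to 0.975 m from the base axis. Payload 3.8 kg.
Tool frame: the origin (TCP) lies between the finger pads; the fingertips stand 17 mm ahead of it and the grasp point (between the pads) lies 2 mm behind it; y points along the fingers, z is the direction in which the jaws open and shut, and the axes are right-handed (so a half turn about y gives the same grasp; the last joint's range is limited). The gripper opens to 85 mm and grips with 20 to 120 N. Pads are 22 mm wide; open, the fingers measure 114 mm over their backs; the gripper's body (76 mm by 85 mm) begins 54 mm behind the grasp point. The pads swing forward as they close: fully open they stand 13 mm farther back than shut.
Start: joints at [-1.242, 0.264, 1.604, -0, 1.274, -0.037], TCP at [0.241, -0.63, 0.248] pointing down, gripper open.
Joint ranges: [-2.63, 2.63], [-0.94, 2.18], [0.31, 2.57], [-1.31, 4.45], [0, 2.66], [-2.55, 2.55]. Speed limits (rad/s): [2.57, 2.57, 3.14, 3.14, 3.14, 3.14].

INTERFACE

Orientations are given as a rotation vector (axis times angle).
In Python, from workcell import bot, eyes, nets gives the robot as it stands. The module is installed in compiled form; this text tells all that it offers.
- The arm moves only by the tool jog_arm, never from a script. Its arguments are lists of equal length, an entry for each row: "turn": the turn, a rotation vector about the tool's x, y, z in rad, a list of three; "slide": the shift along the tool's x, y, z in mm, a list of three; "grip": the opening in per cent of the stroke, from 0 (shut) to 100 (fully open). A call has 1 to 5 rows; each row shifts and turns the commanded pose from where the row before left it, along the tool's axes as they then stand; what a row does not reach is not made up. A row lasts 1/10 s, in which the tool goes at most 50 mm and 8.59 degrees, less where a joint would pass 70% of its speed; a pose out of reach is approached as far as the arm can. A call with a gripper value outside its range is refused whole. The fingers move at their own pace and stop on an object; "newtons" is the grip in N (left out, the last holds). Time passes only in rows, so rows that do not move let the fingers close. It gives the time, the measured TCP pose, the force and the opening at its end, in the units of the state.
- bot.read_state(): the state, without advancing time (a new reading comes with each control period).
- eyes.read_camera(name): name is "side" or "top"; returns a dict with "img" (420x560x3 uint8, red, green, blue), "depth" (420x560 float32, m along the optical axis (not along the pixel's ray), 0 where there is no reading), "intrinsics" (3x3 intrinsics, pixels), "position" and "rotation" of the camera in the world. Camera axes: x right, y down, z forward; pixel columns grow to the right and rows downward; lengths in m; the calibration is good to about 2 mm. A picture is of the moment at which its call begins.
- bot.finish_job(): hands the job in, once; it reports no verdict.
Trained networks look in a picture, given as the dict that the camera call returned (one of the last four; its "shot" number tells which), for a name from the list of things; names that differ only in an ending like _2 or _b are one class to them, and where a whole thing is asked for, a point or a joint stands for the part that bears it (a point fixed in the world has none). Each returns a list of dicts, best first, with "conf" (0 to 1); they miss things now and then, are a little off and sometimes report something else, mostly with a low value. They report only what shows in the picture. A call takes as long as a camera call. They do not tell look-alikes from the thing itself.
- nets.search_frame(thing, picture): "xyz" ([x, y, z] in m, in the coordinates of the camera as it stood for that picture, good to about 4 mm: the middle of the surface that is visible of it).
The state is a dict: "time": time; "q": joint angles; "joint_vel": joint speeds; "joint_torque": joint torques, N m; "tool_pos": TCP position; "tcp_rot": TCP orientation; "wrist_force": force on the tool from outside, world axes, zero at the start; "torque": the same for the moment, N m; "width": opening from 0.0 (shut) to 1.0 (fully open).
Only numpy, scipy, OpenCV 4.12 (cv2) and the standard library are available. Lean on these libraries where they do the work, as an engineer would, in place of code of your own. Each camera call takes 0.05 s, during which the arm holds its last target.

## Working session

There is one attempt and no reset: what is moved stays moved. The work goes in short steps, Python scripts to look and compute and a tool call to move; the robot and the scene stay as the last step left them, time stands still between calls to the robot, and variables do not carry over. Pictures are saved under pics/ and viewed, and the job is handed in when it is done.

Besides the shell and the picture viewer there is one more tool, called after "Request:" as name(argument=value, ...) on one line, values as JSON. jog_arm: Moves the arm, as the interface text tells. Its arguments: {"type":"object","properties":{"turn":{"type":"array"},"slide":{"type":"array"},"grip":{"type":"array"},"newtons":{"type":"number"}},"required":["turn","slide","grip"]}

```bash
ls; mkdir -p pics
python3 - <<'E'
from workcell import bot, eyes, nets
import cv2,numpy as np
s=bot.read_state()
for k,v in s.items(): print(k,v)
for n in ['top','side']:
    p=eyes.read_camera(n)
    cv2.imwrite(f'pics/{n}0.png',p['img'][:,:,::-1])
    np.savez(f'{n}0.npz',**{k:p[k] for k in ['img','depth','intrinsics','position','rotation']})
    print(n,p['intrinsics'],p['position'],p['rotation'],p.keys())
E
```

```text
pics
time 0.0
q [-1.24188690e+00  2.64796191e-01  1.60538558e+00  1.45365383e-05
  1.27372446e+00 -3.68996383e-02]
joint_vel [-0.00022215 -0.00204706  0.00024576  0.00083445 -0.0007992  -0.00098735]
joint_torque [-1.85608384e-03 -5.15124500e+01 -3.67314649e+01 -3.65764836e-04
  1.30860167e-02 -1.58274776e-05]
tool_pos [ 0.24122516 -0.62966791  0.24692675]
tcp_rot [-0.37433342  2.02431708 -2.01960622]
wrist_force [-1.00155411 -0.26437897 -0.21244401]
torque [0.01628736 0.03273377 0.0065765 ]
width 0.9999307974789591
top [[507.47056361   0.         288.73222096]
 [  0.         507.47056361 214.73846198]
 [  0.           0.           1.        ]] [ 0.30064958 -0.02289993  1.25233048] [-2.18400001  2.12026192 -0.17962891] dict_keys(['img', 'depth', 'intrinsics', 'position', 'rotation', 'shot'])
side [[454.03920096   0.         272.54749865]
 [  0.         454.03920096 199.70642772]
 [  0.           0.           1.        ]] [0.21139983 0.49021288 0.77057557] [-0.63046891  2.73945781 -1.02161416] dict_keys(['img', 'depth', 'intrinsics', 'position', 'rotation', 'shot'])
```

View pics/top0.png

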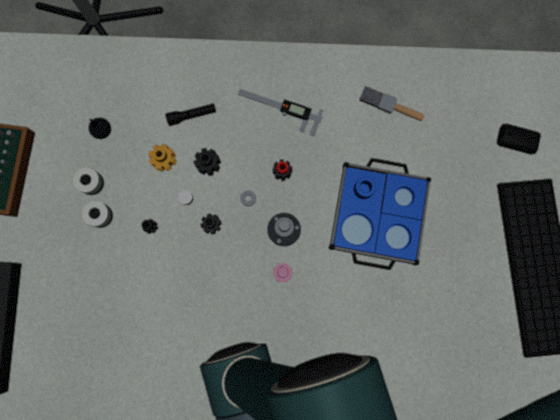

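View pics/side0.png

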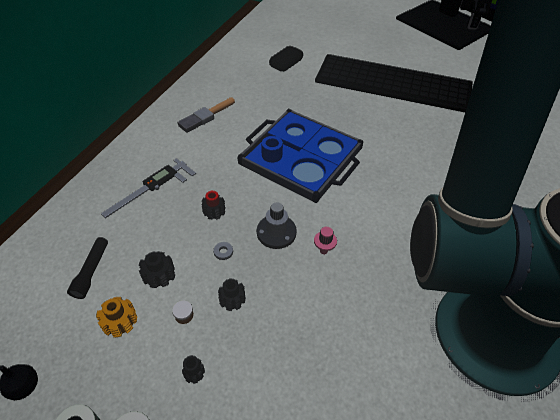

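The top picture shows:
- **Black hobs:** large near (207,161), medium (211,224), small (149,226).
- **Leave-alone hobs:** gold (162,157), red-hub (283,170).
- **Arbor:** in its sleeve at (284,229), with the pink look-alike at (283,272).
- **Carrier:** tube (363,188), small pocket (403,197), large (357,229), medium (397,237).

In the side picture, the red hub is at (212,198), the arbor at (277,212) and the carrier around (300,150).

```bash
cat > h.py <<'E'
import numpy as np,cv2
from scipy.spatial.transform import Rotation as R
def load(n):
    return dict(np.load(n))
def cloud(p):
    d=p['depth'].astype(float);h,w=d.shape;K=p['intrinsics']
    v,u=np.mgrid[:h,:w]
    c=np.stack([(u-K[0,2])/K[0,0]*d,(v-K[1,2])/K[1,1]*d,d],-1)
    W=c@R.from_rotvec(p['rotation']).as_matrix().T+p['position']
    W[d==0]=np.nan
    return W
def towld(p,x): return R.from_rotvec(p['rotation']).apply(x)+p['position']
def proj(p,X):
    c=R.from_rotvec(p['rotation']).inv().apply(np.atleast_2d(X)-p['position']);K=p['intrinsics']
    return np.c_[c[:,0]/c[:,2]*K[0,0]+K[0,2],c[:,1]/c[:,2]*K[1,1]+K[1,2]]
E
python3 - <<'E'
from workcell import bot, eyes, nets
from h import *
np.set_printoptions(precision=4,suppress=True)
for n in ['top','side']:
    p=eyes.read_camera(n)
    W=cloud(p)
    np.savez(f'{n}1.npz',**{k:p[k] for k in ['img','depth','intrinsics','position','rotation']})
    if n=='top':
        for nm,(u,v) in dict(L=(207,161),M=(211,224),S=(149,226),G=(162,157),Rd=(283,170),arb=(284,226),pk=(283,272),pL=(357,229),pM=(397,237),pS=(403,197),tube=(363,188),bench=(320,320),b2=(250,270)).items(): print(nm,W[v,u])
    for t in ['hob_large_mid','hob_medium_mid','hob_small_mid','arbor_mid','hob_gold_mid','hob_red_mid','pocket_large','pocket_medium','pocket_small','arbor_socket']:
        for r in nets.search_frame(t,p)[:4]: print(n,t,round(r['conf'],2),towld(p,np.array(r['xyz'])),proj(p,towld(p,np.array(r['xyz'])))[0].round(0))
print(bot.read_state()['time'])
E
```

```text
L [0.6045 0.1587 0.0586]
M [0.4528 0.1424 0.0513]
S [0.4437 0.2891 0.05  ]
G [0.6103 0.2667 0.0605]
Rd [ 0.5893 -0.0249  0.0546]
arb [ 0.4488 -0.0312  0.0871]
pk [ 0.3436 -0.0321  0.0681]
pL [ 0.4563 -0.2119  0.0126]
pM [ 0.4393 -0.3105  0.0144]
pS [ 0.5411 -0.3274  0.0082]
tube [ 0.5592 -0.2255  0.0162]
bench [ 0.233  -0.1259 -0.0011]
b2 [0.3485 0.0481 0.0048]
top hob_large_mid 0.95 [0.6034 0.1606 0.0393] [207. 163.]
top hob_medium_mid 0.75 [0.4568 0.1443 0.0321] [211. 223.]
top hob_small_mid 0.57 [0.4415 0.2941 0.0252] [149. 228.]
top arbor_mid 0.84 [ 0.4518 -0.031   0.059 ] [284. 226.]
top arbor_mid 0.76 [ 0.3427 -0.0293  0.0389] [282. 273.]
top hob_gold_mid 0.19 [ 0.4342 -0.3118  0.0276] [399. 239.]
top hob_red_mid 0.9 [ 0.5944 -0.0171  0.0357] [280. 170.]
top pocket_large 0.69 [ 0.4542 -0.2111  0.0227] [357. 229.]
top pocket_medium 0.95 [ 0.4373 -0.3116  0.0246] [398. 237.]
top pocket_small 0.89 [ 0.5384 -0.324   0.027 ] [403. 197.]
top arbor_socket 0.8 [ 0.5565 -0.2202  0.0153] [361. 189.]
top arbor_socket 0.56 [ 0.4378 -0.3085  0.0258] [397. 237.]
side hob_large_mid 0.92 [0.6009 0.1733 0.0404] [156. 271.]
side hob_medium_mid 0.91 [0.4475 0.1558 0.0387] [233. 296.]
side arbor_mid 0.64 [ 0.451  -0.0254  0.0589] [275. 217.]
side arbor_mid 0.64 [ 0.3389 -0.025   0.0378] [326. 244.]
side hob_gold_mid 0.65 [0.6074 0.2799 0.0371] [118. 317.]
side hob_red_mid 0.84 [ 0.5917 -0.0152  0.0379] [213. 204.]
side pocket_large 0.57 [ 0.458  -0.2147  0.0251] [307. 168.]
side pocket_medium 0.91 [ 0.4384 -0.3158  0.0258] [331. 144.]
side pocket_medium 0.45 [ 0.5474 -0.2144  0.0126] [272. 160.]
side pocket_small 0.75 [ 0.5422 -0.3239  0.0259] [293. 129.]
side arbor_socket 0.62 [ 0.5466 -0.2116  0.0122] [272. 161.]
1.2
```

```bash
cat > fit.py <<'E'
from h import *
np.set_printoptions(precision=4,suppress=True)
P={n:load(f'{n}1.npz') for n in ['top','side']}
C={n:cloud(P[n]) for n in P}
# bench check
for n in P:
    W=C[n].reshape(-1,3); m=(W[:,0]>.25)&(W[:,0]<.8)&(abs(W[:,1])<.35)&(abs(W[:,2])<.02)
    A=np.c_[W[m][:,:2],np.ones(m.sum())]; print(n,'bench plane',np.linalg.lstsq(A,W[m][:,2],rcond=None)[0],np.median(W[m][:,2]),W[m][:,2].std())
obj=dict(L=(.604,.160,.040,.062,.016),M=(.454,.144,.034,.056,.014),S=(.443,.290,.028,.050,.013),G=(.610,.268,.040,.062,.016),Rd=(.591,-.020,.034,.056,.014),arb=(.4495,-.029,.058,.086,.0125),pink=(.342,-.03,.04,.09,.0125))
for k,(x,y,z0,z1,r) in obj.items():
    for n in P:
        W=C[n].reshape(-1,3); d=np.hypot(W[:,0]-x,W[:,1]-y)
        m=(d<.03)&(W[:,2]>z1-.008)
        m2=(d<.03)&(W[:,2]>(z0+z1)/2)
        q=W[m][:,:2];q2=W[m2][:,:2]
        print(k,n,m.sum(),'cen',q.mean(0),'box',(q.max(0)+q.min(0))/2 if len(q) else 0,'ext',np.ptp(q,axis=0) if len(q) else 0,'zmax',np.percentile(W[m2][:,2],[50,95]) if m2.sum() else 0, q2.mean(0))
E
python3 fit.py
python3 - <<'E'
from h import *
for n,(u0,u1,v0,v1) in dict(top=(130,300,135,285),side=(140,340,180,400)).items():
    im=load(n+'1.npz')['img'][v0:v1,u0:u1,::-1]
    cv2.imwrite(f'pics/{n}_hobs.png',cv2.resize(np.clip(im*1.8,0,255).astype('u1'),None,fx=4 if n=='top' else 2.7,fy=4 if n=='top' else 2.7,interpolation=cv2.INTER_CUBIC))
im=load('top1.npz')['img'][150:275,320:440,::-1]
cv2.imwrite(f'pics/top_car.png',cv2.resize(np.clip(im*1.8,0,255).astype('u1'),None,fx=4,fy=4,interpolation=cv2.INTER_CUBIC))
E
```

```text
top bench plane [ 0.0025 -0.0067 -0.0007] -0.0005194358962032908 0.004802122950212271
side bench plane [ 0.0023 -0.0062  0.0005] 0.0003226643732366363 0.003800525729239116
L top 113 cen [0.6118 0.1643] box [0.6126 0.1644] ext [0.0314 0.0311] zmax [0.0607 0.0642] [0.6117 0.164 ]
L side 200 cen [0.6098 0.1648] box [0.6107 0.1639] ext [0.0329 0.0319] zmax [0.0611 0.0638] [0.6095 0.1649]
M top 84 cen [0.4581 0.1478] box [0.4583 0.1481] ext [0.0271 0.0266] zmax [0.0549 0.0586] [0.4582 0.1478]
M side 150 cen [0.4565 0.1483] box [0.4566 0.1474] ext [0.0272 0.0274] zmax [0.0552 0.0575] [0.4559 0.1484]
S top 64 cen [0.4483 0.2969] box [0.4484 0.2967] ext [0.0248 0.0249] zmax [0.0479 0.0512] [0.4482 0.2963]
S side 165 cen [0.4463 0.2962] box [0.4467 0.2954] ext [0.0256 0.0252] zmax [0.0489 0.0514] [0.446  0.2965]
G top 114 cen [0.6187 0.2756] box [0.6195 0.2756] ext [0.0321 0.0301] zmax [0.0606 0.0655] [0.6182 0.2754]
G side 248 cen [0.6165 0.2759] box [0.6173 0.2752] ext [0.0317 0.0308] zmax [0.0609 0.0636] [0.6162 0.2761]
Rd top 80 cen [ 0.5977 -0.0223] box [ 0.5981 -0.0223] ext [0.028  0.0246] zmax [0.0542 0.0585] [ 0.5976 -0.0224]
Rd side 117 cen [ 0.5957 -0.0218] box [ 0.5968 -0.0219] ext [0.0277 0.0277] zmax [0.0542 0.0578] [ 0.5958 -0.0215]
arb top 93 cen [ 0.4516 -0.0302] box [ 0.4517 -0.031 ] ext [0.0235 0.0235] zmax [0.0845 0.0879] [ 0.4514 -0.0303]
arb side 133 cen [ 0.4495 -0.0292] box [ 0.4501 -0.031 ] ext [0.0247 0.0254] zmax [0.0852 0.0876] [ 0.4491 -0.0282]
pink top 0 cen [nan nan] box 0 ext 0 zmax [0.0671 0.0704] [ 0.3451 -0.0301]
pink side 0 cen [nan nan] box 0 ext 0 zmax [0.0687 0.0706] [ 0.343 -0.03 ]fit.py:16: RuntimeWarning: Mean of empty slice.
  print(k,n,m.sum(),'cen',q.mean(0),'box',(q.max(0)+q.min(0))/2 if len(q) else 0,'ext',np.ptp(q,axis=0) if len(q) else 0,'zmax',np.percentile(W[m2][:,2],[50,95]) if m2.sum() else 0, q2.mean(0))
  ret = um.true_divide(
```

View pics/top_hobs.png

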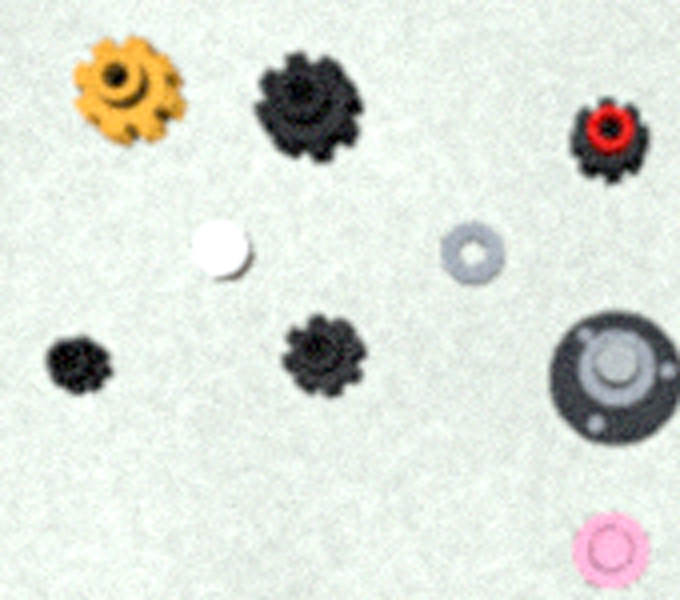

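View pics/top_car.png

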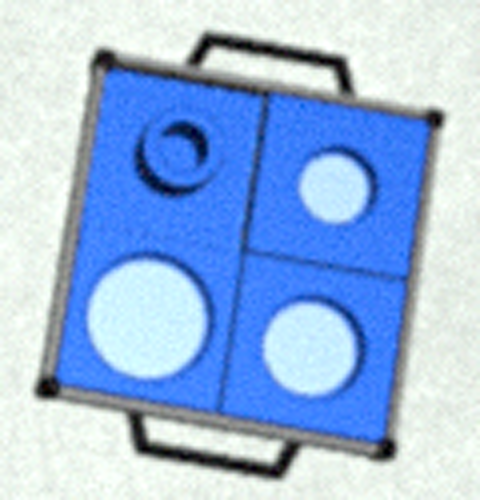

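```bash
cat > car.py <<'E'
from h import *
np.set_printoptions(precision=4,suppress=True)
P={n:load(f'{n}1.npz') for n in ['top','side']}
for n,p in P.items():
    img=p['img'].astype(int)
    K=p['intrinsics'];Rm=R.from_rotvec(p['rotation']).as_matrix()
    def plane(u,v,z):
        d=np.stack([(u-K[0,2])/K[0,0],(v-K[1,2])/K[1,1],np.ones_like(u,float)],-1)@Rm.T
        t=(z-p['position'][2])/d[...,2]; return p['position']+d*t[...,None]
    # rectify to z=0.026 plane at 0.5mm/px
    x0,x1,y0,y1=.35,.65,-.42,-.12
    xs=np.arange(x1,x0,-.0005);ys=np.arange(y1,y0,-.0005)
    X,Y=np.meshgrid(xs,ys,indexing='ij')
    uv=proj(p,np.c_[X.ravel(),Y.ravel(),np.full(X.size,.026)]).reshape(X.shape+(2,)).astype(np.float32)
    r=cv2.remap(p['img'],uv[...,0],uv[...,1],cv2.INTER_LINEAR)
    cv2.imwrite(f'pics/rect_{n}.png',np.clip(r[:,:,::-1]*1.8,0,255).astype('u1'))
    hsv=cv2.cvtColor(r,cv2.COLOR_RGB2HSV)
    blue=((hsv[...,0]>100)&(hsv[...,0]<130)&(hsv[...,1]>180)&(hsv[...,2]>50)).astype('u1')
    cnts,hi=cv2.findContours(blue,cv2.RETR_CCOMP,cv2.CHAIN_APPROX_NONE)
    for c,h in zip(cnts,hi[0]):
        if cv2.contourArea(c)>1500:
            (a,b),(w,hh),an=cv2.minAreaRect(c) if h[3]<0 else cv2.fitEllipse(c)
            print(n,'outer' if h[3]<0 else 'hole',(x1-b*.0005,y1-a*.0005),w*.0005,hh*.0005,an)
    W=cloud(p).reshape(-1,3)
    m=(W[:,2]>.04)&(W[:,2]<.07)&(abs(W[:,0]-.555)<.04)&(abs(W[:,1]+.22)<.04)
    q=W[m]; print(n,'tube rim',m.sum(),q.mean(0),(q.max(0)+q.min(0))/2,np.ptp(q,axis=0))
E
python3 car.py
```

```text
top outer (0.49765586853027344, -0.267787109375) 0.20137744140625 0.20175051879882813 8.710180282592773
top hole (0.43827247619628906, -0.30739869689941407) 0.06178838348388672 0.062225276947021485 81.77662658691406
top hole (0.4535601348876953, -0.20782855987548826) 0.07785386657714843 0.07862793731689453 39.97112274169922
top hole (0.5381809768676757, -0.3230639953613281) 0.04787244415283203 0.04800674819946289 131.21807861328125
top tube rim 250 [ 0.5554 -0.224   0.0538] [ 0.556  -0.2241  0.052 ] [0.0502 0.0494 0.0231]
side outer (0.49701910400390625, -0.2684944763183594) 0.20433123779296875 0.20308981323242187 8.62518310546875
side hole (0.43840971374511717, -0.3083740692138672) 0.05643685531616211 0.06300363922119141 66.34370422363281
side hole (0.45307997131347655, -0.20644338989257813) 0.07278936004638673 0.07528787231445312 73.70115661621094
side hole (0.5236611175537109, -0.26746736145019534) 0.012744894981384277 0.07347974395751954 8.318717002868652
side hole (0.5383591003417969, -0.32391522216796875) 0.0430430908203125 0.04864982223510742 71.75474548339844
side hole (0.5695992584228515, -0.25585797119140624) 0.02933942222595215 0.031342126846313476 162.24468994140625
side hole (0.5538829193115234, -0.22299298858642577) 0.05349093627929687 0.06379891204833985 67.59351348876953
side tube rim 311 [ 0.5534 -0.222   0.0519] [ 0.5547 -0.2264  0.0499] [0.0486 0.053  0.0195]
```

The top view confirms the all-black hobs. At 4x they sit at (308,105), (324,355) and (78,365). The crop of the carrier shows the tube top-left, the small pocket top-right, the large bottom-left and the medium bottom-right. Fitted hole sizes of 78, 62 and 48 mm match the pockets, and the hub diameters match too.

```bash
cat > go.py <<'E'
# usage: go.py x y z [yaw_jaw_deg] : remaining move in tool axes, mm
import sys
from h import *
from workcell import bot
np.set_printoptions(precision=4,suppress=True)
s=bot.read_state();M=R.from_rotvec(s['tcp_rot']).as_matrix()
print('t',round(s['time'],2),'pos',s['tool_pos'],'w',round(s['width'],3),'F',s['wrist_force'],'T',s['torque'],'q',s['q'])
print('axes x',M[:,0],'y',M[:,1],'z',M[:,2],'jaw yaw',np.degrees(np.arctan2(M[1,2],M[0,2])).round(2))
# level correction keeping yaw
if len(sys.argv)>3:
    yaw=np.arctan2(M[1,2],M[0,2])
    if len(sys.argv)>4: yaw=np.radians(float(sys.argv[4]))
    z=np.array([np.cos(yaw),np.sin(yaw),0]);y=np.array([0,0,-1.]);x=np.cross(y,z)
    T=np.stack([x,y,z],1)
    print('turn',R.from_matrix(M.T@T).as_rotvec())
    d=np.array([float(a) for a in sys.argv[1:4]])-s['tool_pos']
    print('slide (level axes) mm',T.T@d*1000,'(now axes)',M.T@d*1000)
E
python3 go.py .4508 -.031 .15; python3 go.py .4508 -.031 .15 0;  python3 go.py .4508 -.031 .15 180
```

```text
t 1.2 pos [ 0.2414 -0.6303  0.2483] w 1.0 F [-0.6998  0.3007  0.7415] T [-0.0092 -0.006   0.033 ] q [-1.2419  0.2639  1.604  -0.      1.2737 -0.0369]
axes x [-0.9338 -0.3577  0.    ] y [-0. -0. -1.] z [ 0.3577 -0.9338  0.    ] jaw yaw -69.04
turn [-0. -0.  0.]
slide (level axes) mm [-409.9074   98.3026 -484.7954] (now axes) [-409.9088   98.2928 -484.7962]
t 1.2 pos [ 0.2414 -0.6303  0.2483] w 1.0 F [-0.6998  0.3007  0.7415] T [-0.0092 -0.006   0.033 ] q [-1.2419  0.2639  1.604  -0.      1.2737 -0.0369]
axes x [-0.9338 -0.3577  0.    ] y [-0. -0. -1.] z [ 0.3577 -0.9338  0.    ] jaw yaw -69.04
turn [ 0.    -1.205  0.   ]
slide (level axes) mm [-599.3422   98.3026  209.3791] (now axes) [-409.9088   98.2928 -484.7962]
t 1.2 pos [ 0.2414 -0.6303  0.2483] w 1.0 F [-0.6998  0.3007  0.7415] T [-0.0092 -0.006   0.033 ] q [-1.2419  0.2639  1.604  -0.      1.2737 -0.0369]
axes x [-0.9338 -0.3577  0.    ] y [-0. -0. -1.] z [ 0.3577 -0.9338  0.    ] jaw yaw -69.04
turn [-0.      1.9366  0.    ]
slide (level axes) mm [ 599.3422   98.3026 -209.3791] (now axes) [-409.9088   98.2928 -484.7962]
```

Request:
jog_arm(turn=[[0,0.122,0],[0,0.122,0],[0,0.122,0],[0,0,0],[0,0,0]], slide=[[0,0,0],[0,0,0],[0,0,0],[-10,0,-30],[-15,0,-45]], grip=[100,100,100,100,100], newtons=80)

```text
time: 1.7
tool_pos: [0.266, -0.5563, 0.248]
tcp_rot: [-0.003, -2.219, 2.221]
wrist_force: [1.3, 0.2, 0.2]
width: 1.001
```

Request:
jog_arm(turn=[[0,0,0],[0,0,0],[0,0,0],[0,0,0],[0,0,0]], slide=[[-15,0,-45],[-15,0,-45],[-15,0,-45],[-15,0,-45],[-15,0,-45]], grip=[100,100,100,100,100])

```text
time: 2.2
tool_pos: [0.3418, -0.3286, 0.2485]
tcp_rot: [0.002, 2.221, -2.222]
wrist_force: [0.4, -0.2, 0.6]
width: 1.006
```

```bash
python3 go.py .4508 -.031 .15 -90
```

```text
t 2.2 pos [ 0.3418 -0.3286  0.2485] w 1.006 F [ 0.3955 -0.1805  0.6423] T [ 0.0056 -0.0674  0.0587] q [-0.8185 -0.1242  2.0172  0.0003  1.2478  0.753 ]
axes x [-1.      0.0007 -0.0008] y [ 0.0008 -0.0005 -1.    ] z [-0.0007 -1.      0.0005] jaw yaw -90.04
turn [-0.0005 -0.0007 -0.0008]
slide (level axes) mm [-109.0168   98.5413 -297.6124] (now axes) [-108.7212   98.4872 -297.7385]
```

Request:
jog_arm(turn=[[0,0,0],[0,0,0],[0,0,0],[0,0,0],[0,0,0]], slide=[[-16,0,-45],[-16,0,-45],[-16,0,-45],[-16,0,-45],[-16,0,-45]], grip=[80,70,60,60,60])

```text
time: 2.7
tool_pos: [0.4219, -0.1036, 0.2488]
tcp_rot: [0.002, 2.22, -2.221]
wrist_force: [0.7, 0.2, -0.1]
width: 0.599
```

Request:
jog_arm(turn=[[0,0,0],[0,0,0],[0,0,0],[0,0,0],[0,0,0]], slide=[[-16,10,-40],[-13,25,-25],[0,30,-7.5],[0,30,0],[0,0,0]], grip=[60,60,60,60,60])

```text
time: 3.2
tool_pos: [0.447, -0.0319, 0.1492]
tcp_rot: [0.011, -2.219, 2.217]
wrist_force: [-1.4, 0.1, 0.2]
width: 0.597
```

```bash
python3 go.py .4508 -.031 .078 -90
python3 - <<'E'
from workcell import eyes
import cv2,numpy as np
p=eyes.read_camera('side')
im=p['img'][130:290,200:360,::-1]
cv2.imwrite('pics/a1.png',cv2.resize(np.clip(im*1.6,0,255).astype('u1'),None,fx=3.7,fy=3.7,interpolation=cv2.INTER_CUBIC))
E
```

```text
t 3.2 pos [ 0.447  -0.0319  0.1492] w 0.597 F [-1.4213  0.0978  0.2112] T [0.0226 0.0256 0.0919] q [-0.1267 -0.0792  2.1695 -0.0001  1.06    1.443 ]
axes x [-1.     -0.0012  0.0086] y [-0.0086  0.001  -1.    ] z [ 0.0011 -1.     -0.0011] jaw yaw -89.93
turn [0.001  0.0012 0.0086]
slide (level axes) mm [-3.8362 71.2152 -0.8585] (now axes) [-4.4517 71.1803 -0.7791]
```

View pics/a1.png

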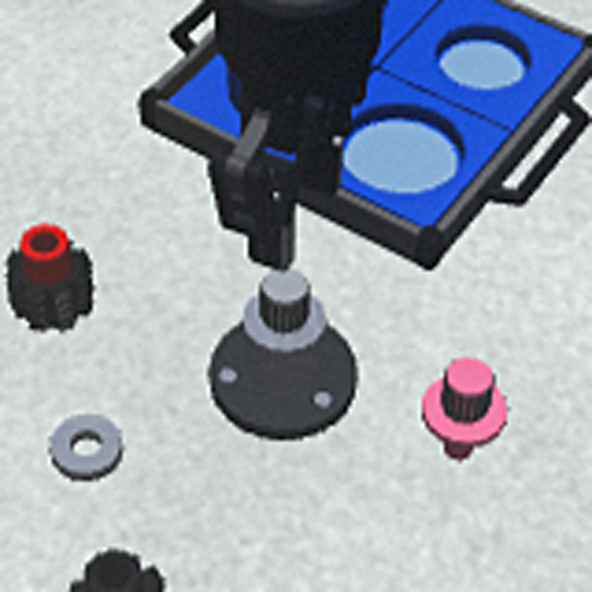

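The side picture shows the fingers just above the arbor head at (285,290) in the crop. The red hob is at (45,275) and the pink part at (465,400), both clear.

Request:
jog_arm(turn=[[0,0,0],[0,0,0],[0,0,0]], slide=[[-2,20,-0.5],[-2,20,-0.5],[0,0,0]], grip=[60,60,60])

```text
time: 3.55
tool_pos: [0.4541, -0.0322, 0.1131]
tcp_rot: [0.001, -2.22, 2.22]
wrist_force: [-0.4, 0.5, -0.4]
width: 0.601
```

```bash
python3 go.py .4508 -.031 .078 -90
```

```text
t 3.55 pos [ 0.4541 -0.0322  0.1131] w 0.601 F [-0.4073  0.5447 -0.3608] T [ 0.0097 -0.0185  0.0024] q [-0.1255 -0.0236  2.1923  0.      0.9746  1.4463]
axes x [-1.      0.001   0.0017] y [-0.0017  0.0002 -1.    ] z [-0.001  -1.     -0.0002] jaw yaw -90.06
turn [ 0.0002 -0.001   0.0017]
slide (level axes) mm [ 3.2725 35.0578 -1.202 ] (now axes) [ 3.2134 35.0637 -1.1907]
```

Request:
jog_arm(turn=[[0,0,0],[0,0,0],[0,0,0],[0,0,0]], slide=[[3,12,-1],[0,12,0],[0,11,0],[0,0,0]], grip=[60,60,60,60])

```text
time: 3.95
tool_pos: [0.4501, -0.0308, 0.0767]
tcp_rot: [0.003, -2.22, 2.219]
wrist_force: [0.1, 0.6, -0.5]
width: 0.597
```

```bash
python3 go.py .4508 -.031 .078 -90
```

```text
t 3.95 pos [ 0.4501 -0.0308  0.0767] w 0.597 F [ 0.0647  0.5951 -0.5119] T [0.0302 0.0141 0.05  ] q [-0.1235  0.0224  2.2266  0.      0.8958  1.4477]
axes x [-1.      0.0004  0.0032] y [-0.0032  0.0004 -1.    ] z [-0.0004 -1.     -0.0004] jaw yaw -90.02
turn [ 0.0004 -0.0004  0.0032]
slide (level axes) mm [-0.7192 -1.3401  0.2299] (now axes) [-0.7151 -1.3425  0.2291]
```

Request:
jog_arm(turn=[[0,0,0.003],[0,0,0],[0,0,0],[0,0,0],[0,0,0]], slide=[[-0.5,-1.5,0],[0,0,0],[0,0,0],[0,0,0],[0,0,0]], grip=[60,45,35,32,25], newtons=50)

```text
time: 4.45
tool_pos: [0.4526, -0.0308, 0.0805]
tcp_rot: [0.005, 2.22, -2.219]
wrist_force: [-1.1, 0.7, 3.0]
width: 0.27
```

Request:
jog_arm(turn=[[0,0,0],[0,0,0],[0,0,0]], slide=[[0,0,0],[0,0,0],[0,0,0]], grip=[20,15,15])

```text
time: 4.75
tool_pos: [0.4526, -0.0308, 0.0804]
tcp_rot: [0.005, 2.22, -2.219]
wrist_force: [-0.9, 1.2, 5.9]
width: 0.272
```

```bash
python3 go.py .4508 -.031 .078 -90
```

```text
t 4.75 pos [ 0.4526 -0.0308  0.0804] w 0.272 F [-0.9058  1.2093  5.9406] T [ 0.2459  0.2518 -0.0606] q [-0.1234  0.0168  2.2237  0.0007  0.8971  1.4472]
axes x [-1.      0.0002 -0.004 ] y [ 0.004   0.0001 -1.    ] z [-0.0002 -1.     -0.0001] jaw yaw -90.01
turn [ 0.0001 -0.0002 -0.004 ]
slide (level axes) mm [1.7729 2.44   0.1602] (now axes) [1.7825 2.433  0.1608]
```

Request:
jog_arm(turn=[[0,0,0],[0,0,0],[0,0,0],[0,0,0],[0,0,0]], slide=[[0,-3,0],[0,-4,0],[0,-4,0],[0,0,0],[0,0,0]], grip=[10,10,10,10,10], newtons=70)

```text
time: 5.25
tool_pos: [0.4519, -0.0309, 0.0908]
tcp_rot: [0.003, 2.22, -2.22]
wrist_force: [-0.1, -0.1, -1.1]
width: 0.265
```

```bash
python3 go.py .4508 -.031 .130 -90
```

```text
t 5.25 pos [ 0.4519 -0.0309  0.0908] w 0.265 F [-0.1165 -0.0813 -1.1446] T [0.0075 0.0321 0.023 ] q [-0.1235  0.0006  2.217   0.0003  0.9212  1.4473]
axes x [-1.      0.0002 -0.0028] y [ 0.0028 -0.0001 -1.    ] z [-0.0002 -1.      0.0001] jaw yaw -90.01
turn [-0.0001 -0.0002 -0.0028]
slide (level axes) mm [  1.0607 -39.2334   0.0877] (now axes) [  0.9521 -39.2361   0.0919]
```

Request:
jog_arm(turn=[[0,0,0],[0,0,0],[0,0,0],[0,0,0],[0,0,0]], slide=[[0,-6,0],[0,-8,0],[0,-8,0],[0,-8,0],[0,-8,0]], grip=[10,10,10,10,10])

```text
time: 5.75
tool_pos: [0.452, -0.0309, 0.1298]
tcp_rot: [0.004, 2.22, -2.22]
wrist_force: [-1.4, -0.5, -1.9]
width: 0.265
```

Request:
jog_arm(turn=[[0,0,0],[0,0,0],[0,0,0],[0,0,0]], slide=[[0,-15,0],[0,-25,0],[0,-15,0],[0,0,0]], grip=[10,10,10,10])

```text
time: 6.15
tool_pos: [0.4538, -0.0311, 0.187]
tcp_rot: [0.01, 2.216, -2.218]
wrist_force: [0.5, 0.5, -2.0]
width: 0.269
```

```bash
python3 go.py .5543 -.2237 .180 -90
python3 - <<'E'
from workcell import eyes
import cv2,numpy as np
p=eyes.read_camera('side')
im=p['img'][100:290,180:370,::-1]
cv2.imwrite('pics/a2.png',cv2.resize(np.clip(im*1.6,0,255).astype('u1'),None,fx=3.1,fy=3.1,interpolation=cv2.INTER_CUBIC))
E
```

```text
t 6.15 pos [ 0.4538 -0.0311  0.187 ] w 0.269 F [ 0.5439  0.4639 -1.9777] T [-0.0554 -0.0374 -0.0145] q [-0.1235 -0.1183  2.1292  0.0004  1.1217  1.4473]
axes x [-1.      0.0001 -0.009 ] y [ 0.009  -0.0008 -1.    ] z [-0.0002 -1.      0.0008] jaw yaw -90.01
turn [-0.0008 -0.0002 -0.009 ]
slide (level axes) mm [-100.4595    7.0437  192.5595] (now axes) [-100.4203    8.098   192.5385]
```

View pics/a2.png

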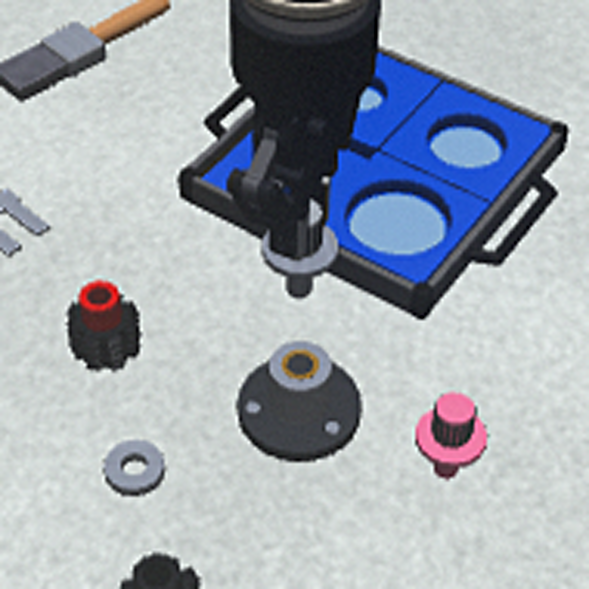

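The side picture shows the arbor out of the sleeve and upright in the fingers at (298,250), and the sleeve empty at (300,365).

Request:
jog_arm(turn=[[0,0,0],[0,0,0],[0,0,0],[0,0,0],[0,0,0]], slide=[[-8,0,15],[-17,0,33],[-20,0,40],[-22,0,42],[-18,0,35]], grip=[10,10,10,10,10])

```text
time: 6.7
tool_pos: [0.5367, -0.1976, 0.1825]
tcp_rot: [0.002, 2.222, -2.22]
wrist_force: [-0.1, 0.7, -2.0]
width: 0.267
```

Request:
jog_arm(turn=[[0,0,0],[0,0,0],[0,0,0],[0,0,0]], slide=[[-12,0,20],[-4,0,7.5],[0,0,0],[0,0,0]], grip=[10,10,10,10])

```text
time: 7.1
tool_pos: [0.5516, -0.2223, 0.1829]
tcp_rot: [0.001, 2.223, -2.219]
wrist_force: [-0.6, -0.8, -2.6]
width: 0.268
```

```bash
python3 go.py .5553 -.2237 .130 -90
```

```text
t 7.1 pos [ 0.5516 -0.2223  0.1829] w 0.268 F [-0.6028 -0.7547 -2.6432] T [0.0477 0.0085 0.023 ] q [-0.4259  0.1628  1.8499  0.0018  1.129   1.1442]
axes x [-1.      0.0001 -0.0006] y [ 0.0006  0.0016 -1.    ] z [-0.0001 -1.     -0.0016] jaw yaw -90.01
turn [ 0.0016 -0.0001 -0.0006]
slide (level axes) mm [-3.7126 52.9175  1.4005] (now axes) [-3.6815 52.9174  1.4831]
```

Lower so the shaft is just above the rim (TCP about 0.13), then check.

Request:
jog_arm(turn=[[0,0,0],[0,0,0],[0,0,0],[0,0,0],[0,0,0]], slide=[[-3.5,10,1.5],[0,20,0],[0,18,0],[0,5,0],[0,0,0]], grip=[10,10,10,10,10])

```text
time: 7.6
tool_pos: [0.5552, -0.2236, 0.1296]
tcp_rot: [-0.001, 2.222, -2.219]
wrist_force: [-0.1, 0.2, -1.5]
width: 0.264
```

```bash
python3 go.py .5553 -.2237 .088 -90
python3 - <<'E'
from workcell import eyes
import cv2,numpy as np
for n,(u0,v0) in dict(side=(190,70),top=(300,120)).items():
    p=eyes.read_camera(n)
    im=p['img'][v0:v0+140,u0:u0+140,::-1]
    cv2.imwrite(f'pics/a3{n}.png',cv2.resize(np.clip(im*1.8,0,255).astype('u1'),None,fx=4,fy=4,interpolation=cv2.INTER_CUBIC))
E
```

```text
t 7.6 pos [ 0.5552 -0.2236  0.1296] w 0.264 F [-0.096   0.2135 -1.4637] T [0.0092 0.0476 0.0178] q [-0.4252  0.2214  1.8868  0.0016  1.0338  1.144 ]
axes x [-1.     -0.0007 -0.0003] y [ 0.0003  0.0014 -1.    ] z [ 0.0007 -1.     -0.0014] jaw yaw -89.96
turn [ 0.0014  0.0007 -0.0003]
slide (level axes) mm [-0.0864 41.5789  0.0898] (now axes) [-0.0747 41.5788  0.1471]
```

View pics/a3side.png

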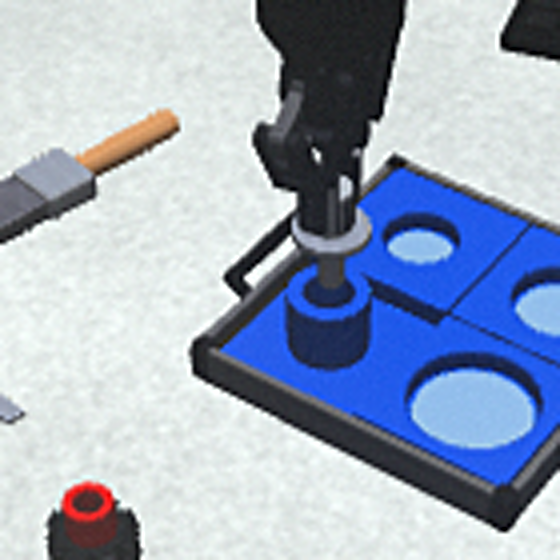

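The shaft at (330,280) stands over the tube bore at (330,290). I'll lower it.

Request:
jog_arm(turn=[[0,0,0],[0,0,0],[0,0,0],[0,0,0],[0,0,0]], slide=[[0,8,0],[0,10,0],[0,10,0],[0,10,0],[0,3,0]], grip=[10,10,10,10,10])

```text
time: 8.2
tool_pos: [0.5551, -0.2243, 0.0878]
tcp_rot: [-0.0, -2.223, 2.22]
wrist_force: [0.5, 0.1, -1.6]
width: 0.265
```

Request:
jog_arm(turn=[[0,0,0],[0,0,0]], slide=[[0,1,0],[0,0,0]], grip=[10,10])

```text
time: 8.4
tool_pos: [0.5565, -0.2249, 0.0889]
tcp_rot: [0.003, 2.22, -2.22]
wrist_force: [-0.6, -0.1, -1.9]
width: 0.269
```

Request:
jog_arm(turn=[[0,0,0],[0,0,0],[0,0,0]], slide=[[0,1,0],[0,1,0],[0,0,0]], grip=[10,10,10])

```text
time: 8.7
tool_pos: [0.5566, -0.225, 0.0873]
tcp_rot: [0.004, 2.22, -2.22]
wrist_force: [0.2, 0.4, -2.1]
width: 0.263
```

Request:
jog_arm(turn=[[0,0,0],[0,0,0]], slide=[[0,1,0],[0,0,0]], grip=[10,10])

```text
time: 8.9
tool_pos: [0.5565, -0.2249, 0.0861]
tcp_rot: [0.004, 2.22, -2.22]
wrist_force: [-0.5, -0.3, -2.5]
width: 0.266
```

Request:
jog_arm(turn=[[0,0,0],[0,0,0]], slide=[[0,1,0],[0,0,0]], grip=[10,10])

```text
time: 9.1
tool_pos: [0.5564, -0.2248, 0.0849]
tcp_rot: [0.003, 2.22, -2.22]
wrist_force: [-0.2, -0.4, -1.1]
width: 0.265
```

Request:
jog_arm(turn=[[0,0,0],[0,0,0]], slide=[[0,1,0],[0,0,0]], grip=[10,10])

```text
time: 9.3
tool_pos: [0.5565, -0.2249, 0.0846]
tcp_rot: [0.004, 2.22, -2.22]
wrist_force: [-1.7, 0.3, 2.4]
width: 0.265
```

Contact: the force went from −2 to +2.4 N at z ≈ 0.0846, where 0.0844 was expected. Releasing.

Request:
jog_arm(turn=[[0,0,0],[0,0,0],[0,0,0],[0,0,0],[0,0,0]], slide=[[0,0,0],[0,0,0],[0,0,0],[0,0,0],[0,0,0]], grip=[30,35,45,60,60])

```text
time: 9.8
tool_pos: [0.5566, -0.2249, 0.0841]
tcp_rot: [0.004, 2.22, -2.22]
wrist_force: [0.3, 0.2, -0.4]
width: 0.604
```

Request:
jog_arm(turn=[[0,0,0],[0,0,0],[0,0,0],[0,0,0],[0,0,0]], slide=[[0,-10,0],[0,-20,0],[0,-40,0],[0,-30,0],[0,0,0]], grip=[60,60,60,60,60])

```text
time: 10.3
tool_pos: [0.5599, -0.2266, 0.1911]
tcp_rot: [0.015, 2.21, -2.22]
wrist_force: [-0.2, -0.3, 0.5]
width: 0.596
```

```bash
python3 go.py .4574 .1477 .17 -90
python3 - <<'E'
from workcell import eyes
import cv2,numpy as np
for n,(u0,v0) in dict(side=(190,70)).items():
    p=eyes.read_camera(n)
    im=p['img'][v0:v0+140,u0:u0+140,::-1]
    cv2.imwrite(f'pics/a4{n}.png',cv2.resize(np.clip(im*1.8,0,255).astype('u1'),None,fx=4,fy=4,interpolation=cv2.INTER_CUBIC))
E
```

```text
t 10.3 pos [ 0.5599 -0.2266  0.1911] w 0.596 F [-0.2443 -0.3193  0.5022] T [ 0.0072  0.0133 -0.0364] q [-0.4264  0.1642  1.8324  0.0014  1.1309  1.1439]
axes x [-0.9999  0.0001 -0.0134] y [ 0.0134 -0.0047 -0.9999] z [-0.0002 -1.      0.0047] jaw yaw -90.01
turn [-0.0047 -0.0002 -0.0134]
slide (level axes) mm [ 102.4687   21.1108 -374.2571] (now axes) [ 102.7926   17.9754 -374.332 ]
```

View pics/a4side.png

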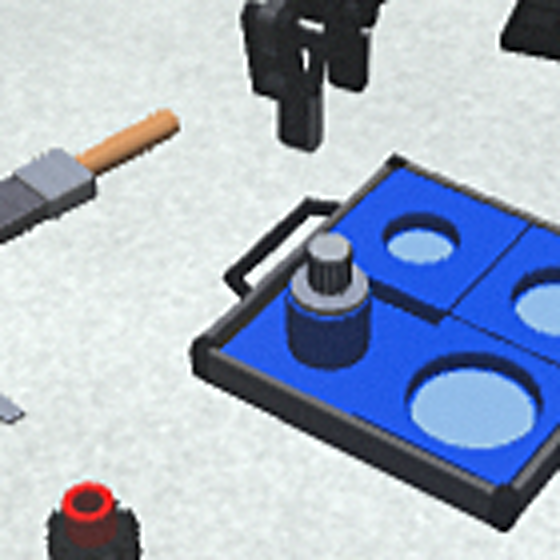

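The arbor hangs with its collar on the tube rim at (330,285), and the fingers are clear. Next is the medium hob.

Request:
jog_arm(turn=[[0,0,0],[0,0,0],[0,0,0],[0,0,0],[0,0,0]], slide=[[10,0,-35],[12,0,-45],[12,0,-45],[12,0,-45],[12,0,-45]], grip=[60,60,60,60,60])

```text
time: 10.85
tool_pos: [0.4965, -0.0084, 0.1827]
tcp_rot: [-0.002, -2.222, 2.221]
wrist_force: [0.7, 1.3, 0.2]
width: 0.603
```

Request:
jog_arm(turn=[[0,0,0],[0,0,0],[0,0,0],[0,0,0],[0,0,0]], slide=[[12,0,-45],[12,0,-45],[12,0,-40],[8,10,-25],[0,10,-5]], grip=[60,60,60,60,60])

```text
time: 11.35
tool_pos: [0.4526, 0.1523, 0.1627]
tcp_rot: [-0.002, 2.219, -2.219]
wrist_force: [0.8, -0.3, 0.2]
width: 0.6
```

Request:
jog_arm(turn=[[0,0,0]], slide=[[0,0,0]], grip=[60])

```text
time: 11.45
tool_pos: [0.4524, 0.1501, 0.1613]
tcp_rot: [-0.004, 2.219, -2.223]
wrist_force: [1.4, -0.4, -0.2]
width: 0.599
```

```bash
python3 go.py .4574 .1477 .055 -90
```

```text
t 11.45 pos [0.4524 0.1501 0.1613] w 0.599 F [ 1.3841 -0.3833 -0.174 ] T [ 0.0475  0.0108 -0.0194] q [ 0.2689 -0.0397  2.108  -0.0014  1.0752  1.8383]
axes x [-1.     -0.002   0.0015] y [-0.0015 -0.0017 -1.    ] z [ 0.002  -1.      0.0017] jaw yaw -89.88
turn [-0.0017  0.002   0.0015]
slide (level axes) mm [ -5.0472 106.2556   2.352 ] (now axes) [ -5.2048 106.2516   2.1838]
```

Request:
jog_arm(turn=[[0,0,0],[0,0,0],[0,0,0],[0,0,0],[0,0,0]], slide=[[-3,25,1],[-2,30,1],[0,20,0],[0,0,0],[0,0,0]], grip=[60,60,60,60,60])

```text
time: 11.95
tool_pos: [0.4596, 0.1469, 0.0886]
tcp_rot: [-0.004, -2.221, 2.222]
wrist_force: [0.5, 0.2, 1.2]
width: 0.6
```

```bash
python3 go.py .4574 .1477 .056 -90
```

```text
t 11.95 pos [0.4596 0.1469 0.0886] w 0.6 F [0.5493 0.1748 1.2286] T [-0.0203  0.0334 -0.0068] q [ 0.2585  0.0613  2.1589 -0.0013  0.9199  1.8318]
axes x [-1.      0.0017 -0.0017] y [ 0.0017 -0.0006 -1.    ] z [-0.0017 -1.      0.0006] jaw yaw -90.1
turn [-0.0006 -0.0017 -0.0017]
slide (level axes) mm [ 2.2471 32.6161 -0.7668] (now axes) [ 2.3033 32.6118 -0.7837]
```

Request:
jog_arm(turn=[[0,0,0],[0,0,0],[0,0,0],[0,0,0],[0,0,0]], slide=[[2,10,-0.5],[0,12,0],[0,8,0],[0,2.5,0],[0,0,0]], grip=[60,60,60,60,60])

```text
time: 12.45
tool_pos: [0.4571, 0.1485, 0.0556]
tcp_rot: [0.002, 2.22, -2.221]
wrist_force: [0.7, -0.6, 0.1]
width: 0.6
```

Request:
jog_arm(turn=[[0,0,0],[0,0,0],[0,0,0],[0,0,0],[0,0,0]], slide=[[0,0,0],[0,0,0],[0,0,0],[0,0,0],[0,0,0]], grip=[48,40,34,30,25])

```text
time: 12.95
tool_pos: [0.4582, 0.1484, 0.0571]
tcp_rot: [0.004, 2.219, -2.22]
wrist_force: [-0.3, -2.6, 5.1]
width: 0.296
```

Request:
jog_arm(turn=[[0,0,0],[0,0,0],[0,0,0]], slide=[[0,0,0],[0,0,0],[0,0,0]], grip=[20,10,10])

```text
time: 13.25
tool_pos: [0.4582, 0.1484, 0.0571]
tcp_rot: [0.004, 2.219, -2.22]
wrist_force: [-1.6, -2.4, 5.0]
width: 0.296
```

```bash
python3 go.py .4574 .1477 .056 -90
```

```text
t 13.25 pos [0.4582 0.1484 0.0571] w 0.296 F [-1.5566 -2.4057  5.0308] T [-0.495   0.1721  0.029 ] q [ 0.2624  0.1055  2.1823 -0.0019  0.85    1.8344]
axes x [-1.     0.    -0.004] y [ 0.004  -0.0004 -1.    ] z [-0.     -1.      0.0004] jaw yaw -90.0
turn [-0.0004 -0.     -0.004 ]
slide (level axes) mm [0.8142 1.1186 0.6705] (now axes) [0.8186 1.1156 0.6701]
```

Request:
jog_arm(turn=[[0,0,0],[0,0,0],[0,0,0],[0,0,0],[0,0,0]], slide=[[0,-3,0],[0,-6,0],[0,-10,0],[0,-5,0],[0,0,0]], grip=[10,10,10,10,10])

```text
time: 13.75
tool_pos: [0.4586, 0.149, 0.0816]
tcp_rot: [0.006, 2.22, -2.218]
wrist_force: [0.2, 0.4, -3.1]
width: 0.297
```

Request:
jog_arm(turn=[[0,0,0],[0,0,0],[0,0,0],[0,0,0],[0,0,0]], slide=[[0,-15,0],[0,-30,0],[0,-40,0],[0,-30,0],[0,-10,0]], grip=[10,10,10,10,10])

```text
time: 14.25
tool_pos: [0.4595, 0.1493, 0.2092]
tcp_rot: [0.011, 2.219, -2.215]
wrist_force: [1.4, 0.2, -3.3]
width: 0.292
```

Request:
jog_arm(turn=[[0,0,0]], slide=[[0,0,0]], grip=[10])

```text
time: 14.35
tool_pos: [0.4583, 0.149, 0.2068]
tcp_rot: [0.008, 2.219, -2.217]
wrist_force: [-0.4, -0.7, -4.0]
width: 0.296
```

```bash
python3 go.py .438 -.308 .2 -90
python3 - <<'E'
from workcell import eyes
import cv2,numpy as np
p=eyes.read_camera('side')
cv2.imwrite(f'pics/m1.png',np.clip(p['img'][:,:,::-1]*1.8,0,255).astype('u1'))
E
```

```text
t 14.35 pos [0.4583 0.149  0.2068] w 0.296 F [-0.3824 -0.6772 -4.0432] T [-0.0109  0.0089  0.0346] q [ 0.2631 -0.0794  2.0558 -0.0008  1.1586  1.8343]
axes x [-1.      0.0002 -0.0066] y [ 0.0066  0.0011 -1.    ] z [-0.0001 -1.     -0.0011] jaw yaw -90.01
turn [ 0.0011 -0.0002 -0.0066]
slide (level axes) mm [ 20.3197   6.8203 456.9793] (now axes) [ 20.2929   6.2016 456.9893]
```

View pics/m1.png

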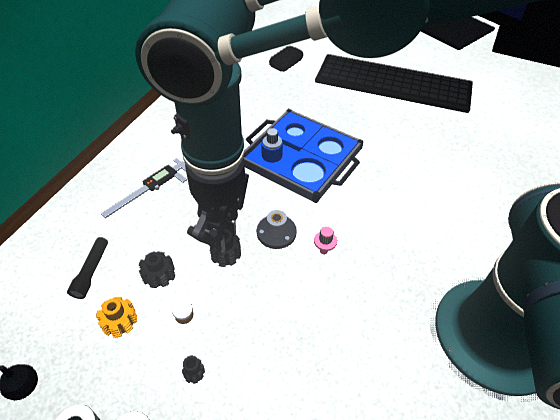

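The medium hob is held at (225,250), upright, and its weight of 4 N matches 0.4 kg. Carrying it to its pocket.

Request:
jog_arm(turn=[[0,0,0],[0,0,0],[0,0,0],[0,0,0],[0,0,0]], slide=[[1,0,15],[2,0,30],[2,0,42],[2,0,45],[2,0,45]], grip=[10,10,10,10,10])

```text
time: 14.9
tool_pos: [0.446, -0.0294, 0.2022]
tcp_rot: [0.003, -2.222, 2.22]
wrist_force: [1.6, -0.2, -4.5]
width: 0.296
```

Request:
jog_arm(turn=[[0,0,0],[0,0,0],[0,0,0],[0,0,0],[0,0,0]], slide=[[2,0,45],[2,0,45],[2,0,45],[2,0,45],[2,0,40]], grip=[10,10,10,10,10])

```text
time: 15.4
tool_pos: [0.4361, -0.2496, 0.202]
tcp_rot: [0.0, -2.223, 2.217]
wrist_force: [-0.1, -0.2, -3.9]
width: 0.295
```

Request:
jog_arm(turn=[[0,0,0],[0,0,0],[0,0,0],[0,0,0],[0,0,0]], slide=[[1,0,30],[0,0,20],[0,0,8],[0,0,0],[0,0,0]], grip=[10,10,10,10,10])

```text
time: 15.9
tool_pos: [0.4365, -0.305, 0.2037]
tcp_rot: [0.001, 2.224, -2.218]
wrist_force: [-0.1, -0.3, -2.9]
width: 0.295
```

```bash
python3 go.py .4385 -.308 .1 -90
```

```text
t 15.9 pos [ 0.4365 -0.305   0.2037] w 0.295 F [-0.0646 -0.333  -2.889 ] T [ 0.0351  0.0225 -0.0399] q [-0.6582  0.0281  1.957   0.0027  1.1573  0.9116]
axes x [-1.      0.0001 -0.0008] y [ 0.0008  0.0025 -1.    ] z [-0.0001 -1.     -0.0025] jaw yaw -90.0
turn [ 0.0025 -0.0001 -0.0008]
slide (level axes) mm [ -2.0148 103.6895   3.0113] (now axes) [ -1.9275 103.6835   3.2654]
```

Request:
jog_arm(turn=[[0,0,0],[0,0,0],[0,0,0],[0,0,0],[0,0,0]], slide=[[-1,20,1.5],[-1,35,1.5],[0,30,0],[0,15,0],[0,0,0]], grip=[10,10,10,10,10])

```text
time: 16.4
tool_pos: [0.4376, -0.3068, 0.1024]
tcp_rot: [0.003, -2.226, 2.216]
wrist_force: [-0.2, 0.4, -3.9]
width: 0.292
```

Request:
jog_arm(turn=[[0,0,0]], slide=[[0,0,0]], grip=[10])

```text
time: 16.5
tool_pos: [0.44, -0.3091, 0.1059]
tcp_rot: [0.003, 2.219, -2.22]
wrist_force: [-0.8, -0.4, -2.2]
width: 0.299
```

```bash
python3 go.py .4385 -.308 .069 -90
python3 - <<'E'
from workcell import eyes
import cv2,numpy as np
for n,(u0,v0) in dict(side=(230,70),top=(300,120)).items():
    p=eyes.read_camera(n)
    im=p['img'][v0:v0+140,u0:u0+140,::-1]
    cv2.imwrite(f'pics/m2{n}.png',cv2.resize(np.clip(im*2.,0,255).astype('u1'),None,fx=4,fy=4,interpolation=cv2.INTER_CUBIC))
E
```

```text
t 16.5 pos [ 0.44   -0.3091  0.1059] w 0.299 F [-0.7728 -0.3936 -2.2399] T [-0.0154 -0.0259  0.0582] q [-0.6599  0.1383  2.0355  0.0024  0.9648  0.9089]
axes x [-1.     -0.0006 -0.0036] y [ 0.0036 -0.0002 -1.    ] z [ 0.0006 -1.      0.0002] jaw yaw -89.96
turn [-0.0002  0.0006 -0.0036]
slide (level axes) mm [ 1.5175 36.9292 -1.0701] (now axes) [ 1.6487 36.9233 -1.0802]
```

View pics/m2side.png

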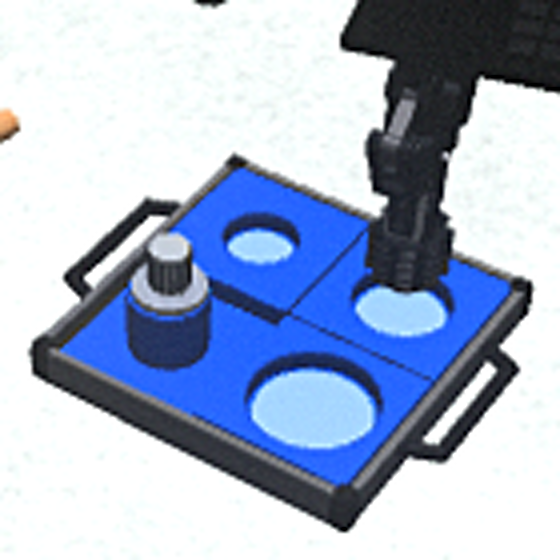

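The hob hangs over the medium pocket at (405,290). I'll lower it to near the floor, then feel for it.

Request:
jog_arm(turn=[[0,0,0],[0,0,0],[0,0,0],[0,0,0],[0,0,0]], slide=[[1,8,-0.5],[0,9,0],[0,9,0],[0,6,0],[0,0,0]], grip=[10,10,10,10,10])

```text
time: 17.1
tool_pos: [0.4374, -0.3081, 0.0715]
tcp_rot: [0.001, 2.224, -2.219]
wrist_force: [0.3, -0.5, -3.4]
width: 0.297
```

Request:
jog_arm(turn=[[0,0,0],[0,0,0]], slide=[[0,1,0],[0,0,0]], grip=[10,10])

```text
time: 17.3
tool_pos: [0.4387, -0.309, 0.0723]
tcp_rot: [0.004, 2.22, -2.22]
wrist_force: [0.4, -0.8, -3.8]
width: 0.294
```

Request:
jog_arm(turn=[[0,0,0],[0,0,0]], slide=[[0,1,0],[0,0,0]], grip=[10,10])

```text
time: 17.5
tool_pos: [0.4387, -0.309, 0.0715]
tcp_rot: [0.004, 2.22, -2.22]
wrist_force: [-0.7, -0.3, -3.1]
width: 0.295
```

Request:
jog_arm(turn=[[0,0,0],[0,0,0],[0,0,0]], slide=[[0,1,0],[0,0.7,0],[0,0,0]], grip=[10,10,10])

```text
time: 17.8
tool_pos: [0.4384, -0.3088, 0.0694]
tcp_rot: [0.003, 2.22, -2.22]
wrist_force: [0.7, -0.3, -4.6]
width: 0.298
```

Request:
jog_arm(turn=[[0,0,0],[0,0,0]], slide=[[0,1,0],[0,0,0]], grip=[10,10])

```text
time: 18.0
tool_pos: [0.4387, -0.309, 0.0691]
tcp_rot: [0.004, 2.22, -2.22]
wrist_force: [-0.8, 0.9, 2.5]
width: 0.295
```

Contact at 0.0691 (0.069 expected). Releasing.

Request:
jog_arm(turn=[[0,0,0],[0,0,0],[0,0,0],[0,0,0],[0,0,0]], slide=[[0,0,0],[0,0,0],[0,0,0],[0,0,0],[0,0,0]], grip=[33,38,48,60,60])

```text
time: 18.5
tool_pos: [0.4387, -0.309, 0.0687]
tcp_rot: [0.004, 2.22, -2.22]
wrist_force: [-0.5, -0.0, 0.8]
width: 0.599
```

Request:
jog_arm(turn=[[0,0,0],[0,0,0],[0,0,0],[0,0,0],[0,0,0]], slide=[[0,-10,0],[0,-25,0],[0,-40,0],[0,-35,0],[0,-10,0]], grip=[60,60,60,60,60])

```text
time: 19.0
tool_pos: [0.4406, -0.3107, 0.1943]
tcp_rot: [0.011, 2.21, -2.222]
wrist_force: [0.3, -0.6, 1.0]
width: 0.602
```

Request:
jog_arm(turn=[[0,0,0]], slide=[[0,0,0]], grip=[60])

```text
time: 19.1
tool_pos: [0.4396, -0.31, 0.1915]
tcp_rot: [0.008, 2.214, -2.222]
wrist_force: [0.4, 0.2, -0.2]
width: 0.599
```

```bash
python3 go.py .611 .164 .2 -90
python3 - <<'E'
from workcell import eyes
import cv2,numpy as np
for n,(u0,v0) in dict(side=(230,70)).items():
    p=eyes.read_camera(n)
    im=p['img'][v0:v0+140,u0:u0+140,::-1]
    cv2.imwrite(f'pics/m3{n}.png',cv2.resize(np.clip(im*2.,0,255).astype('u1'),None,fx=4,fy=4,interpolation=cv2.INTER_CUBIC))
E
```

```text
t 19.1 pos [ 0.4396 -0.31    0.1915] w 0.599 F [ 0.391   0.1522 -0.1833] T [0.0194 0.0176 0.0375] q [-0.6616  0.0436  1.9645  0.0021  1.1254  0.9085]
axes x [-1.      0.0002 -0.0075] y [ 0.0075 -0.0034 -1.    ] z [-0.0002 -1.      0.0034] jaw yaw -90.01
turn [-0.0034 -0.0002 -0.0075]
slide (level axes) mm [-171.3976   -8.4546 -473.964 ] (now axes) [-171.3784   -8.8091 -473.9645]
```

View pics/m3side.png

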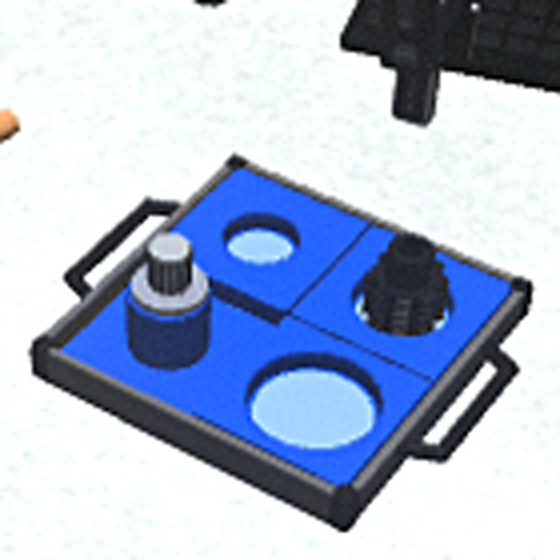

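The medium hob stands upright in its pocket at (403,290). Now the large hob.

Request:
jog_arm(turn=[[0,0,0],[0,0,0],[0,0,0],[0,0,0],[0,0,0]], slide=[[-12,0,-34],[-16,0,-45],[-16,0,-45],[-16,0,-45],[-16,0,-45]], grip=[60,60,60,60,60])

```text
time: 19.65
tool_pos: [0.5128, -0.0928, 0.1861]
tcp_rot: [0.001, -2.221, 2.219]
wrist_force: [0.4, -0.4, -0.4]
width: 0.6
```

Request:
jog_arm(turn=[[0,0,0],[0,0,0],[0,0,0],[0,0,0],[0,0,0]], slide=[[-16,0,-45],[-16,0,-45],[-16,0,-45],[-16,0,-45],[-16,0,-45]], grip=[60,60,60,60,60])

```text
time: 20.15
tool_pos: [0.5929, 0.1318, 0.186]
tcp_rot: [0.002, -2.22, 2.222]
wrist_force: [-0.0, -0.8, 0.4]
width: 0.599
```

Request:
jog_arm(turn=[[0,0,0],[0,0,0],[0,0,0]], slide=[[-10,0,-25],[-3,0,-8],[0,0,0]], grip=[60,60,60])

```text
time: 20.45
tool_pos: [0.6061, 0.1637, 0.1865]
tcp_rot: [-0.003, 2.22, -2.222]
wrist_force: [-0.2, -0.0, 0.4]
width: 0.602
```

```bash
python3 go.py .611 .164 .11 -90
```

```text
t 20.45 pos [0.6061 0.1637 0.1865] w 0.602 F [-0.1763 -0.0439  0.4023] T [-0.0603  0.0123 -0.0701] q [ 0.2246  0.221   1.7737 -0.001   1.1482  1.794 ]
axes x [-1.     -0.0017  0.001 ] y [-0.001  -0.0012 -1.    ] z [ 0.0017 -1.      0.0012] jaw yaw -89.9
turn [-0.0012  0.0017  0.001 ]
slide (level axes) mm [-4.9134 76.4994 -0.3286] (now axes) [-4.993  76.4939 -0.4083]
```

Request:
jog_arm(turn=[[0,0,0],[0,0,0],[0,0,0],[0,0,0],[0,0,0]], slide=[[-3,25,0],[-2,30,0],[0,25,0],[0,10,0],[0,0,0]], grip=[60,60,60,60,60])

```text
time: 20.95
tool_pos: [0.6102, 0.1612, 0.0964]
tcp_rot: [0.001, -2.218, 2.221]
wrist_force: [0.1, 0.3, -0.0]
width: 0.603
```

Request:
jog_arm(turn=[[0,0,0]], slide=[[0,0,0]], grip=[60])

```text
time: 21.05
tool_pos: [0.6128, 0.1623, 0.0997]
tcp_rot: [0.005, 2.22, -2.22]
wrist_force: [-0.0, -0.4, -0.6]
width: 0.597
```

```bash
python3 go.py .611 .164 .062 -90
```

```text
t 21.05 pos [0.6128 0.1623 0.0997] w 0.597 F [-0.0008 -0.4016 -0.5589] T [-0.0214 -0.0175  0.0308] q [ 0.22    0.3129  1.8318 -0.001   0.9936  1.7925]
axes x [-1.      0.0011 -0.0035] y [ 0.0035 -0.0001 -1.    ] z [-0.0011 -1.      0.0001] jaw yaw -90.06
turn [-0.0001 -0.0011 -0.0035]
slide (level axes) mm [ 1.8095 37.7049 -1.7271] (now axes) [ 1.942  37.6983 -1.7281]
```

Request:
jog_arm(turn=[[0,0,0],[0,0,0],[0,0,0],[0,0,0],[0,0,0]], slide=[[1,12,-1],[0,12,-0.5],[0,10,0],[0,3.5,0],[0,0,0]], grip=[60,60,60,60,60])

```text
time: 21.55
tool_pos: [0.6107, 0.1645, 0.0602]
tcp_rot: [0.001, 2.22, -2.222]
wrist_force: [-0.1, 0.5, -1.1]
width: 0.599
```

Request:
jog_arm(turn=[[0,0,0],[0,0,0],[0,0,0],[0,0,0],[0,0,0]], slide=[[0,0,0],[0,0,0],[0,0,0],[0,0,0],[0,0,0]], grip=[52,45,38,32,25], newtons=90)

```text
time: 22.05
tool_pos: [0.6121, 0.1646, 0.0627]
tcp_rot: [0.005, 2.22, -2.219]
wrist_force: [-2.1, -0.8, 6.6]
width: 0.337
```

Request:
jog_arm(turn=[[0,0,0],[0,0,0],[0,0,0]], slide=[[0,0,0],[0,0,0],[0,0,0]], grip=[20,10,10])

```text
time: 22.35
tool_pos: [0.6121, 0.1646, 0.0627]
tcp_rot: [0.005, 2.22, -2.219]
wrist_force: [-1.0, -0.5, 5.5]
width: 0.339
```

```bash
python3 go.py .611 .164 .062 -90
```

```text
t 22.35 pos [0.6121 0.1646 0.0627] w 0.339 F [-0.9629 -0.5009  5.485 ] T [-0.11    0.3372 -0.0385] q [ 0.2238  0.3554  1.8536 -0.001   0.9286  1.7954]
axes x [-1.      0.0001 -0.0041] y [ 0.0041  0.0001 -1.    ] z [-0.0001 -1.     -0.0001] jaw yaw -90.01
turn [ 0.0001 -0.0001 -0.0041]
slide (level axes) mm [1.1352 0.653  0.5997] (now axes) [1.1378 0.6484 0.5998]
```

Request:
jog_arm(turn=[[0,0,0],[0,0,0],[0,0,0],[0,0,0],[0,0,0]], slide=[[0,-3,0],[0,-6,0],[0,-10,0],[0,-5,0],[0,0,0]], grip=[10,10,10,10,10])

```text
time: 22.85
tool_pos: [0.6125, 0.1648, 0.0868]
tcp_rot: [0.006, 2.219, -2.218]
wrist_force: [-0.1, -0.2, -7.5]
width: 0.336
```

Request:
jog_arm(turn=[[0,0,0],[0,0,0],[0,0,0],[0,0,0],[0,0,0]], slide=[[0,-15,0],[0,-30,0],[0,-40,0],[0,-30,0],[0,-10,0]], grip=[10,10,10,10,10])

```text
time: 23.35
tool_pos: [0.6139, 0.1652, 0.2164]
tcp_rot: [0.013, 2.218, -2.214]
wrist_force: [-0.0, 0.3, -5.9]
width: 0.34
```

Request:
jog_arm(turn=[[0,0,0]], slide=[[0,0,0]], grip=[10])

```text
time: 23.45
tool_pos: [0.6126, 0.1649, 0.2134]
tcp_rot: [0.009, 2.219, -2.216]
wrist_force: [-0.3, -0.8, -8.3]
width: 0.334
```

```bash
python3 go.py .4545 -.208 .2 -90
python3 - <<'E'
from workcell import eyes
import cv2,numpy as np
p=eyes.read_camera('side')
cv2.imwrite(f'pics/l1.png',np.clip(p['img'][:,:,::-1]*1.8,0,255).astype('u1'))
E
```

```text
t 23.45 pos [0.6126 0.1649 0.2134] w 0.334 F [-0.3335 -0.7889 -8.3141] T [-0.0188 -0.0381  0.0368] q [ 0.224   0.2065  1.7395 -0.0007  1.1876  1.7953]
axes x [-1.      0.0002 -0.0079] y [ 0.0079  0.0011 -1.    ] z [-0.0002 -1.     -0.0011] jaw yaw -90.01
turn [ 0.0011 -0.0002 -0.0079]
slide (level axes) mm [158.0924  13.4146 372.89  ] (now axes) [158.1141  11.7443 372.9372]
```

View pics/l1.png

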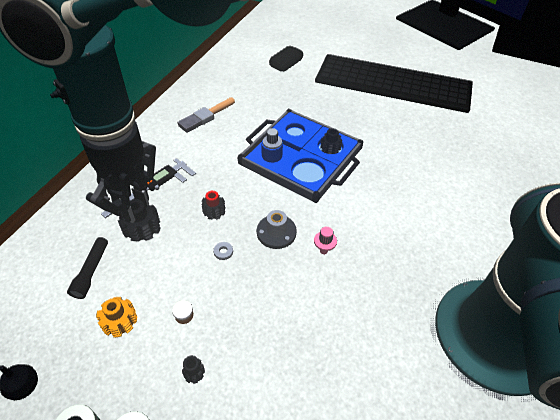

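The large hob is held upright at (140,220), and the gold at (117,315) and red at (212,203) are untouched. Carrying it to the large pocket.

Request:
jog_arm(turn=[[0,0,0],[0,0,0],[0,0,0],[0,0,0],[0,0,0]], slide=[[6,0,14],[12,0,28],[16,0,38],[17,0,42],[17,0,42]], grip=[10,10,10,10,10])

```text
time: 24.0
tool_pos: [0.54, -0.0011, 0.2072]
tcp_rot: [0.004, -2.22, 2.221]
wrist_force: [1.1, -0.6, -7.2]
width: 0.334
```

Request:
jog_arm(turn=[[0,0,0],[0,0,0],[0,0,0],[0,0,0],[0,0,0]], slide=[[17,0,42],[17,0,42],[17,0,38],[15,0,34],[10,0,25]], grip=[10,10,10,10,10])

```text
time: 24.5
tool_pos: [0.4634, -0.182, 0.2073]
tcp_rot: [0.001, -2.221, 2.218]
wrist_force: [-0.1, -0.3, -7.1]
width: 0.337
```

Request:
jog_arm(turn=[[0,0,0],[0,0,0],[0,0,0],[0,0,0]], slide=[[7,0,15],[4,0,9],[0,0,0],[0,0,0]], grip=[10,10,10,10])

```text
time: 24.9
tool_pos: [0.4556, -0.2037, 0.209]
tcp_rot: [0.002, 2.223, -2.219]
wrist_force: [-0.2, 0.6, -7.7]
width: 0.336
```

```bash
python3 go.py .4545 -.208 .105 -90
```

```text
t 24.9 pos [ 0.4556 -0.2037  0.209 ] w 0.336 F [-0.1872  0.6266 -7.7347] T [-0.0295  0.0002 -0.0157] q [-0.4718 -0.043   2.0173  0.0023  1.1667  1.0988]
axes x [-1.      0.0007 -0.0015] y [ 0.0015  0.0016 -1.    ] z [-0.0007 -1.     -0.0016] jaw yaw -90.04
turn [ 0.0016 -0.0007 -0.0015]
slide (level axes) mm [  1.0688 104.031    4.3007] (now axes) [  1.2225 104.0225   4.4637]
```

Request:
jog_arm(turn=[[0,0,0],[0,0,0],[0,0,0],[0,0,0],[0,0,0]], slide=[[0,20,2],[0,35,2],[0,30,0],[0,12,0],[0,0,0]], grip=[10,10,10,10,10])

```text
time: 25.4
tool_pos: [0.4548, -0.2065, 0.1107]
tcp_rot: [0.003, -2.224, 2.218]
wrist_force: [-0.1, -0.1, -7.6]
width: 0.336
```

Request:
jog_arm(turn=[[0,0,0],[0,0,0]], slide=[[0,0,0],[0,0,0]], grip=[10,10])

```text
time: 25.6
tool_pos: [0.4583, -0.209, 0.1152]
tcp_rot: [0.007, 2.216, -2.22]
wrist_force: [0.1, -0.1, -7.2]
width: 0.336
```

```bash
python3 go.py .4545 -.208 .077 -90
python3 - <<'E'
from workcell import eyes
import cv2,numpy as np
for n,(u0,v0) in dict(side=(230,70)).items():
    p=eyes.read_camera(n)
    im=p['img'][v0:v0+140,u0:u0+140,::-1]
    cv2.imwrite(f'pics/l2{n}.png',cv2.resize(np.clip(im*2.,0,255).astype('u1'),None,fx=4,fy=4,interpolation=cv2.INTER_CUBIC))
E
```

```text
t 25.6 pos [ 0.4583 -0.209   0.1152] w 0.336 F [ 0.0757 -0.1116 -7.1845] T [ 0.001   0.0167 -0.0102] q [-0.4782  0.0618  2.1005  0.0017  0.9725  1.0912]
axes x [-1.     -0.0004 -0.0066] y [ 0.0066 -0.0018 -1.    ] z [ 0.0004 -1.      0.0018] jaw yaw -89.98
turn [-0.0018  0.0004 -0.0066]
slide (level axes) mm [ 3.7852 38.2205 -0.9927] (now axes) [ 4.0364 38.1928 -1.0641]
```

View pics/l2side.png

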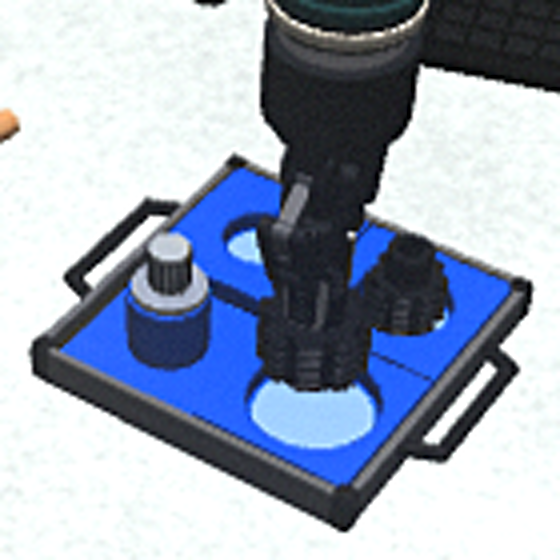

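The large hob at (315,345) is over the large pocket and still above the rim. Lowering.

Request:
jog_arm(turn=[[0,0,0],[0,0,0],[0,0,0],[0,0,0],[0,0,0]], slide=[[2,7,-0.5],[1,10,0],[0,10,0],[0,8,0],[0,0,0]], grip=[10,10,10,10,10])

```text
time: 26.15
tool_pos: [0.4519, -0.2071, 0.0759]
tcp_rot: [0.0, -2.223, 2.219]
wrist_force: [-0.2, 1.7, -7.4]
width: 0.335
```

Request:
jog_arm(turn=[[0,0,0],[0,0,0]], slide=[[0,0,0],[0,0,0]], grip=[10,10])

```text
time: 26.35
tool_pos: [0.4539, -0.2081, 0.0783]
tcp_rot: [0.004, 2.219, -2.22]
wrist_force: [0.1, -0.1, -7.5]
width: 0.335
```

Request:
jog_arm(turn=[[0,0,0],[0,0,0],[0,0,0]], slide=[[0,1,0],[0,1,0],[0,0,0]], grip=[10,10,10])

```text
time: 26.65
tool_pos: [0.4535, -0.2079, 0.0761]
tcp_rot: [0.004, 2.22, -2.22]
wrist_force: [-0.7, -0.8, -7.3]
width: 0.337
```

Request:
jog_arm(turn=[[0,0,0],[0,0,0]], slide=[[0,1,0],[0,0,0]], grip=[10,10])

```text
time: 26.85
tool_pos: [0.4535, -0.2078, 0.075]
tcp_rot: [0.004, 2.22, -2.22]
wrist_force: [-0.7, 1.0, -7.9]
width: 0.335
```

Request:
jog_arm(turn=[[0,0,0],[0,0,0]], slide=[[0,1,0],[0,0,0]], grip=[10,10])

```text
time: 27.05
tool_pos: [0.4537, -0.2079, 0.0747]
tcp_rot: [0.004, 2.22, -2.22]
wrist_force: [-1.9, 0.2, -0.8]
width: 0.336
```

Request:
jog_arm(turn=[[0,0,0],[0,0,0]], slide=[[0,0.5,0],[0,0,0]], grip=[10,10])

```text
time: 27.25
tool_pos: [0.4538, -0.208, 0.0747]
tcp_rot: [0.004, 2.22, -2.22]
wrist_force: [-4.2, 2.3, 5.1]
width: 0.338
```

Seated at 0.0747, exactly as expected. Releasing.

Request:
jog_arm(turn=[[0,0,0],[0,0,0],[0,0,0],[0,0,0],[0,0,0]], slide=[[0,0,0],[0,0,0],[0,0,0],[0,0,0],[0,0,0]], grip=[38,44,52,60,60])

```text
time: 27.75
tool_pos: [0.4539, -0.2081, 0.0738]
tcp_rot: [0.004, 2.219, -2.22]
wrist_force: [-0.6, -0.3, 0.1]
width: 0.598
```

Request:
jog_arm(turn=[[0,0,0],[0,0,0],[0,0,0],[0,0,0],[0,0,0]], slide=[[0,-10,0],[0,-25,0],[0,-40,0],[0,-35,0],[0,-10,0]], grip=[60,60,60,60,60])

```text
time: 28.25
tool_pos: [0.4559, -0.2093, 0.1991]
tcp_rot: [0.012, 2.212, -2.221]
wrist_force: [-0.5, -0.4, -0.4]
width: 0.6
```

Request:
jog_arm(turn=[[0,0,0]], slide=[[0,0,0]], grip=[60])

```text
time: 28.35
tool_pos: [0.4547, -0.2087, 0.1964]
tcp_rot: [0.009, 2.215, -2.22]
wrist_force: [0.5, -0.3, -0.1]
width: 0.605
```

```bash
python3 go.py .4474 .296 .2 -90
python3 - <<'E'
from workcell import eyes
import cv2,numpy as np
for n,(u0,v0) in dict(side=(230,70)).items():
    p=eyes.read_camera(n)
    im=p['img'][v0:v0+140,u0:u0+140,::-1]
    cv2.imwrite(f'pics/l3{n}.png',cv2.resize(np.clip(im*2.,0,255).astype('u1'),None,fx=4,fy=4,interpolation=cv2.INTER_CUBIC))
E
```

```text
t 28.35 pos [ 0.4547 -0.2087  0.1964] w 0.605 F [ 0.5402 -0.2633 -0.1251] T [-0.0117  0.0199  0.0371] q [-0.4809 -0.0342  2.0332  0.0015  1.1344  1.0894]
axes x [-1.      0.0001 -0.0079] y [ 0.0079 -0.0026 -1.    ] z [-0.0002 -1.      0.0026] jaw yaw -90.01
turn [-0.0026 -0.0002 -0.0079]
slide (level axes) mm [   7.3363   -3.5885 -504.6734] (now axes) [   7.3788   -4.9345 -504.6614]
```

View pics/l3side.png

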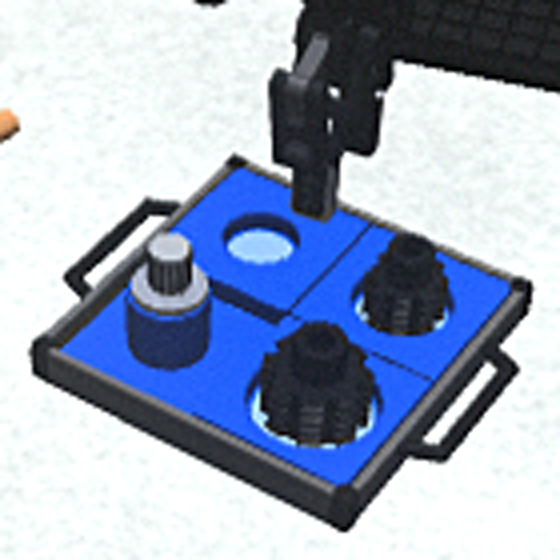

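The large hob is seated upright at (318,390). Now the small hob.

Request:
jog_arm(turn=[[0,0,0],[0,0,0],[0,0,0],[0,0,0],[0,0,0]], slide=[[0,0,-30],[0,0,-45],[0,0,-45],[0,0,-45],[0,0,-45]], grip=[60,60,60,60,60])

```text
time: 28.9
tool_pos: [0.4512, 0.0037, 0.1911]
tcp_rot: [0.0, -2.221, 2.22]
wrist_force: [1.2, 0.8, 1.1]
width: 0.596
```

Request:
jog_arm(turn=[[0,0,0],[0,0,0],[0,0,0],[0,0,0],[0,0,0]], slide=[[1,0,-45],[1,0,-45],[1,0,-45],[1,0,-45],[1,0,-45]], grip=[60,60,60,60,60])

```text
time: 29.4
tool_pos: [0.4463, 0.2283, 0.191]
tcp_rot: [0.001, -2.219, 2.223]
wrist_force: [1.0, 0.2, 0.3]
width: 0.601
```

Request:
jog_arm(turn=[[0,0,0],[0,0,0],[0,0,0],[0,0,0]], slide=[[1,0,-40],[1,0,-25],[0,0,-5],[0,0,0]], grip=[60,60,60,60])

```text
time: 29.8
tool_pos: [0.445, 0.2969, 0.1913]
tcp_rot: [-0.002, 2.218, -2.224]
wrist_force: [0.8, -0.1, -0.7]
width: 0.599
```

```bash
python3 go.py .4474 .296 .1 -90
```

```text
t 29.8 pos [0.445  0.2969 0.1913] w 0.599 F [ 0.7819 -0.1351 -0.7397] T [-0.0216 -0.0195 -0.0203] q [ 0.543   0.0444  1.9642 -0.0021  1.1347  2.113 ]
axes x [-1.     -0.0017  0.0004] y [-0.0004 -0.0025 -1.    ] z [ 0.0017 -1.      0.0025] jaw yaw -89.9
turn [-0.0025  0.0017  0.0004]
slide (level axes) mm [-2.4013 91.3215  0.8842] (now axes) [-2.4366 91.3225  0.6598]
```

Request:
jog_arm(turn=[[0,0,0],[0,0,0],[0,0,0],[0,0,0],[0,0,0]], slide=[[-2,25,0.5],[0,35,0],[0,30,0],[0,10,0],[0,0,0]], grip=[60,60,60,60,60])

```text
time: 30.3
tool_pos: [0.447, 0.2943, 0.0913]
tcp_rot: [-0.0, -2.216, 2.223]
wrist_force: [-0.4, -0.1, -0.3]
width: 0.598
```

Request:
jog_arm(turn=[[0,0,0],[0,0,0]], slide=[[0,0,0],[0,0,0]], grip=[60,60])

```text
time: 30.5
tool_pos: [0.45, 0.2971, 0.0955]
tcp_rot: [0.007, 2.221, -2.217]
wrist_force: [0.0, 0.1, 0.1]
width: 0.601
```

```bash
python3 go.py .4474 .296 .050 -90
```

```text
t 30.5 pos [0.45   0.2971 0.0955] w 0.601 F [0.0266 0.0525 0.1449] T [ 0.0203 -0.003  -0.0034] q [ 0.5382  0.1526  2.0415 -0.002   0.9415  2.1108]
axes x [-1.      0.0007 -0.0059] y [ 0.0059  0.0017 -1.    ] z [-0.0007 -1.     -0.0017] jaw yaw -90.04
turn [ 0.0017 -0.0007 -0.0059]
slide (level axes) mm [ 2.646  45.5007  1.0733] (now axes) [ 2.9141 45.4824  1.1518]
```

Request:
jog_arm(turn=[[0,0,0],[0,0,0],[0,0,0],[0,0,0],[0,0,0]], slide=[[1,14,0.5],[1,15,0.5],[0,11,0],[0,4.5,0],[0,0,0]], grip=[60,60,60,60,60])

```text
time: 31.0
tool_pos: [0.4456, 0.295, 0.0474]
tcp_rot: [0.0, 2.22, -2.223]
wrist_force: [0.8, 0.4, -0.4]
width: 0.599
```

Request:
jog_arm(turn=[[0,0,0],[0,0,0],[0,0,0],[0,0,0],[0,0,0]], slide=[[0,0,0],[0,0,0],[0,0,0],[0,0,0],[0,0,0]], grip=[50,42,36,30,25], newtons=70)

```text
time: 31.5
tool_pos: [0.4473, 0.2962, 0.0499]
tcp_rot: [0.005, 2.221, -2.218]
wrist_force: [-0.7, 1.6, 3.4]
width: 0.271
```

Request:
jog_arm(turn=[[0,0,0],[0,0,0],[0,0,0]], slide=[[0,0,0],[0,0,0],[0,0,0]], grip=[20,10,10])

```text
time: 31.8
tool_pos: [0.4474, 0.2962, 0.0499]
tcp_rot: [0.005, 2.221, -2.218]
wrist_force: [-1.1, 1.0, 5.2]
width: 0.275
```

```bash
python3 go.py .4474 .296 .050 -90
```

```text
t 31.8 pos [0.4474 0.2962 0.0499] w 0.275 F [-1.1251  1.0067  5.2078] T [0.2032 0.2061 0.0593] q [ 0.5392  0.2115  2.0731 -0.0017  0.8527  2.1114]
axes x [-1.      0.0003 -0.0043] y [ 0.0043  0.0011 -1.    ] z [-0.0003 -1.     -0.0011] jaw yaw -90.02
turn [ 0.0011 -0.0003 -0.0043]
slide (level axes) mm [-0.0452 -0.0602  0.2017] (now axes) [-0.0456 -0.0603  0.2017]
```

Request:
jog_arm(turn=[[0,0,0],[0,0,0],[0,0,0],[0,0,0],[0,0,0]], slide=[[0,-3,0],[0,-6,0],[0,-10,0],[0,-5,0],[0,0,0]], grip=[10,10,10,10,10])

```text
time: 32.3
tool_pos: [0.4475, 0.2961, 0.0744]
tcp_rot: [0.006, 2.22, -2.218]
wrist_force: [-0.7, -0.7, -1.7]
width: 0.271
```

Request:
jog_arm(turn=[[0,0,0],[0,0,0],[0,0,0],[0,0,0],[0,0,0]], slide=[[0,-15,0],[0,-30,0],[0,-40,0],[0,-35,0],[0,-15,0]], grip=[10,10,10,10,10])

```text
time: 32.8
tool_pos: [0.4481, 0.2968, 0.2131]
tcp_rot: [0.01, 2.221, -2.213]
wrist_force: [0.9, 0.7, -1.1]
width: 0.274
```

Request:
jog_arm(turn=[[0,0,0]], slide=[[0,0,0]], grip=[10])

```text
time: 32.9
tool_pos: [0.4479, 0.2966, 0.2114]
tcp_rot: [0.01, 2.221, -2.214]
wrist_force: [0.5, 0.3, -2.2]
width: 0.275
```

```bash
python3 go.py .538 -.323 .2 -90
python3 - <<'E'
from workcell import eyes
import cv2,numpy as np
p=eyes.read_camera('side')
cv2.imwrite(f'pics/s1.png',np.clip(p['img'][:,:,::-1]*1.8,0,255).astype('u1'))
E
```

```text
t 32.9 pos [0.4479 0.2966 0.2114] w 0.275 F [ 0.5478  0.2616 -2.2042] T [-0.022   0.0625 -0.0186] q [ 0.5395  0.0247  1.9455 -0.0017  1.1624  2.1112]
axes x [-1.      0.0002 -0.0084] y [ 0.0084  0.0032 -1.    ] z [-0.0002 -1.     -0.0032] jaw yaw -90.01
turn [ 0.0032 -0.0002 -0.0084]
slide (level axes) mm [-90.0802  11.4499 619.632 ] (now axes) [-90.0918  10.2011 619.6521]
```

View pics/s1.png

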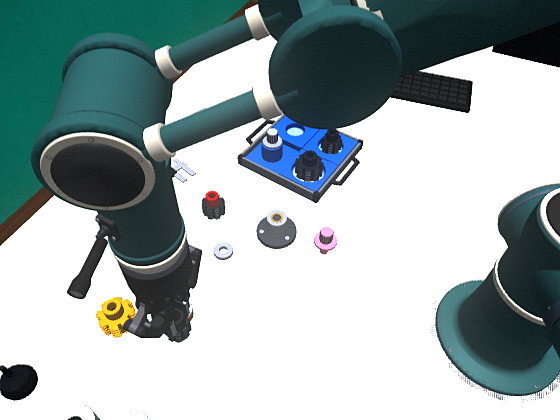

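The small hob is held at (175,325), and its 2 N weight matches. Carrying it across.

Request:
jog_arm(turn=[[0,0,0],[0,0,0],[0,0,0],[0,0,0],[0,0,0]], slide=[[0,0,20],[0,0,35],[-3,0,44],[-3,0,45],[-6,0,45]], grip=[10,10,10,10,10])

```text
time: 33.45
tool_pos: [0.4558, 0.1049, 0.2048]
tcp_rot: [0.004, -2.22, 2.222]
wrist_force: [1.2, 0.1, -2.3]
width: 0.275
```

Request:
jog_arm(turn=[[0,0,0],[0,0,0],[0,0,0],[0,0,0],[0,0,0]], slide=[[-8,0,45],[-8,0,45],[-8,0,45],[-8,0,45],[-8,0,45]], grip=[10,10,10,10,10])

```text
time: 33.95
tool_pos: [0.4962, -0.1197, 0.205]
tcp_rot: [0.002, -2.222, 2.218]
wrist_force: [0.7, 0.5, -2.3]
width: 0.27
```

Request:
jog_arm(turn=[[0,0,0],[0,0,0],[0,0,0],[0,0,0],[0,0,0]], slide=[[-8,0,45],[-8,0,45],[-8,0,42],[-7,0,35],[-4,0,20]], grip=[10,10,10,10,10])

```text
time: 34.45
tool_pos: [0.5317, -0.3074, 0.2047]
tcp_rot: [-0.001, -2.222, 2.217]
wrist_force: [-0.2, -0.7, -2.9]
width: 0.273
```

Request:
jog_arm(turn=[[0,0,0],[0,0,0],[0,0,0]], slide=[[-2,0,10],[0,0,0],[0,0,0]], grip=[10,10,10])

```text
time: 34.75
tool_pos: [0.5346, -0.3139, 0.2073]
tcp_rot: [0.001, 2.223, -2.219]
wrist_force: [-0.2, 0.3, -1.8]
width: 0.274
```

```bash
python3 go.py .538 -.323 .1 -90
```

```text
t 34.75 pos [ 0.5346 -0.3139  0.2073] w 0.274 F [-0.1862  0.3279 -1.8084] T [ 0.024  -0.049  -0.0072] q [-0.5723  0.1892  1.7718  0.0025  1.1806  0.9972]
axes x [-1.     -0.0003 -0.0013] y [ 0.0013  0.0019 -1.    ] z [ 0.0003 -1.     -0.0019] jaw yaw -89.98
turn [ 0.0019  0.0003 -0.0013]
slide (level axes) mm [ -3.3938 107.3226   9.1164] (now axes) [ -3.2511 107.3094   9.322 ]
```

Request:
jog_arm(turn=[[0,0,0],[0,0,0],[0,0,0],[0,0,0],[0,0,0]], slide=[[-2,20,5],[-1,35,4],[0,30,0],[0,15,0],[0,0,0]], grip=[10,10,10,10,10])

```text
time: 35.25
tool_pos: [0.5365, -0.3217, 0.1054]
tcp_rot: [0.004, -2.225, 2.217]
wrist_force: [-0.5, 0.6, -1.9]
width: 0.271
```

Request:
jog_arm(turn=[[0,0,0],[0,0,0]], slide=[[0,0,0],[0,0,0]], grip=[10,10])

```text
time: 35.45
tool_pos: [0.5399, -0.3249, 0.1107]
tcp_rot: [0.007, 2.216, -2.22]
wrist_force: [0.1, -0.4, -2.0]
width: 0.274
```

```bash
python3 go.py .538 -.323 .064 -90
python3 - <<'E'
from workcell import eyes
import cv2,numpy as np
for n,(u0,v0) in dict(side=(230,70)).items():
    p=eyes.read_camera(n)
    im=p['img'][v0:v0+140,u0:u0+140,::-1]
    cv2.imwrite(f'pics/s2{n}.png',cv2.resize(np.clip(im*2.,0,255).astype('u1'),None,fx=4,fy=4,interpolation=cv2.INTER_CUBIC))
E
```

```text
t 35.45 pos [ 0.5399 -0.3249  0.1107] w 0.274 F [ 0.1359 -0.4247 -2.0065] T [-0.0028  0.0035 -0.0111] q [-0.5821  0.2927  1.8353  0.002   1.0072  0.9872]
axes x [-1.     -0.0004 -0.0063] y [ 0.0063 -0.0021 -1.    ] z [ 0.0004 -1.      0.0021] jaw yaw -89.98
turn [-0.0021  0.0004 -0.0063]
slide (level axes) mm [ 1.9407 46.7109 -1.9069] (now axes) [ 2.2329 46.6937 -2.0049]
```

View pics/s2side.png

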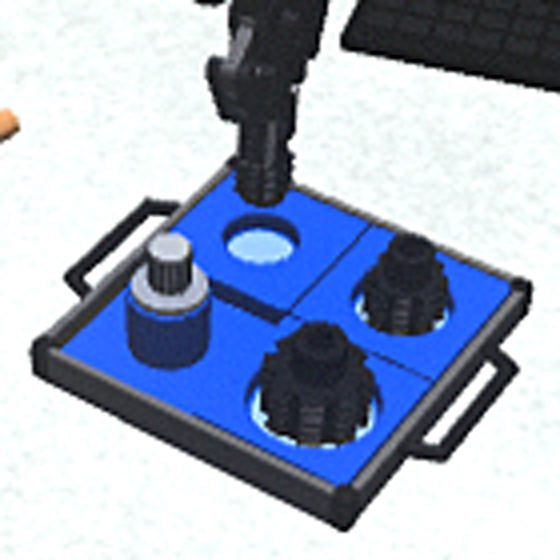

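The small hob is in line with its pocket at (262,245). Lowering.

Request:
jog_arm(turn=[[0,0,0],[0,0,0],[0,0,0],[0,0,0],[0,0,0]], slide=[[1,8,-1],[0,10,-1],[0,10,0],[0,10,0],[0,6,0]], grip=[10,10,10,10,10])

```text
time: 36.0
tool_pos: [0.5366, -0.3218, 0.0623]
tcp_rot: [0.001, 2.223, -2.22]
wrist_force: [0.1, -0.2, -1.6]
width: 0.275
```

Request:
jog_arm(turn=[[0,0,0],[0,0,0]], slide=[[0,0,0],[0,0,0]], grip=[10,10])

```text
time: 36.2
tool_pos: [0.5375, -0.3224, 0.064]
tcp_rot: [0.003, 2.22, -2.22]
wrist_force: [-0.4, -0.4, -2.0]
width: 0.274
```

Request:
jog_arm(turn=[[0,0,0],[0,0,0]], slide=[[0,1.2,0],[0,0,0]], grip=[10,10])

```text
time: 36.4
tool_pos: [0.5377, -0.3225, 0.0633]
tcp_rot: [0.004, 2.22, -2.22]
wrist_force: [1.0, -0.1, -1.9]
width: 0.279
```

Request:
jog_arm(turn=[[0,0,0],[0,0,0]], slide=[[0,1,0],[0,0,0]], grip=[10,10])

```text
time: 36.6
tool_pos: [0.5375, -0.3224, 0.0622]
tcp_rot: [0.004, 2.22, -2.22]
wrist_force: [-0.7, 0.5, -2.3]
width: 0.271
```

Request:
jog_arm(turn=[[0,0,0],[0,0,0]], slide=[[0,0.5,0],[0,0,0]], grip=[10,10])

```text
time: 36.8
tool_pos: [0.5377, -0.3224, 0.062]
tcp_rot: [0.004, 2.22, -2.22]
wrist_force: [-0.7, 0.9, -0.0]
width: 0.276
```

Request:
jog_arm(turn=[[0,0,0],[0,0,0]], slide=[[0,0.5,0],[0,0,0]], grip=[10,10])

```text
time: 37.0
tool_pos: [0.5379, -0.3225, 0.062]
tcp_rot: [0.004, 2.22, -2.22]
wrist_force: [-2.9, 2.1, 5.0]
width: 0.272
```

Request:
jog_arm(turn=[[0,0,0],[0,0,0],[0,0,0],[0,0,0],[0,0,0]], slide=[[0,0,0],[0,0,0],[0,0,0],[0,0,0],[0,0,0]], grip=[32,38,48,60,60])

```text
time: 37.5
tool_pos: [0.5376, -0.3224, 0.061]
tcp_rot: [0.004, 2.22, -2.22]
wrist_force: [-0.3, 0.4, 0.4]
width: 0.6
```

Request:
jog_arm(turn=[[0,0,0],[0,0,0],[0,0,0],[0,0,0],[0,0,0]], slide=[[0,-10,0],[0,-25,0],[0,-40,0],[0,-40,0],[0,-40,0]], grip=[60,60,60,60,60])

```text
time: 38.0
tool_pos: [0.537, -0.3223, 0.2184]
tcp_rot: [0.004, 2.22, -2.22]
wrist_force: [0.1, 0.1, 0.2]
width: 0.599
```

Request:
jog_arm(turn=[[0,0,0],[0,0,0],[0,0,0],[0,0,0],[0,0,0]], slide=[[0,-30,20],[0,0,40],[0,0,45],[0,0,45],[0,0,30]], grip=[60,60,60,60,60])

```text
time: 38.5
tool_pos: [0.5365, -0.5053, 0.2472]
tcp_rot: [0.006, 2.218, -2.222]
wrist_force: [0.1, 0.2, -0.6]
width: 0.599
```

Request:
jog_arm(turn=[[0,0,0],[0,0,0],[0,0,0]], slide=[[0,0,15],[0,0,0],[0,0,0]], grip=[60,60,60])

```text
time: 38.8
tool_pos: [0.537, -0.5163, 0.2461]
tcp_rot: [0.003, 2.222, -2.219]
wrist_force: [0.4, -0.9, 0.4]
width: 0.597
```

Run:
```python
from h import *
from workcell import eyes,bot
np.set_printoptions(precision=4,suppress=True)
for n,(u0,v0) in dict(side=(230,70),top=(310,140)).items():
    p=eyes.read_camera(n)
    im=p['img'][v0:v0+140,u0:u0+140,::-1]
    cv2.imwrite(f'pics/e{n}.png',cv2.resize(np.clip(im*2.,0,255).astype('u1'),None,fx=4,fy=4,interpolation=cv2.INTER_CUBIC))
    cv2.imwrite(f'pics/f{n}.png',np.clip(p['img'][:,:,::-1]*1.8,0,255).astype('u1'))
    W=cloud(p).reshape(-1,3)
    for k,(x,y,z1) in dict(L=(.4535,-.208,.074),M=(.438,-.308,.068),S=(.538,-.323,.062),arb=(.5543,-.2237,.09),G=(.618,.2755,.062),Rd=(.5965,-.022,.056)).items():
        d=np.hypot(W[:,0]-x,W[:,1]-y); m=(d<.03)&(W[:,2]>z1-.008)&(W[:,2]<z1+.02); q=W[m]
        print(n,k,m.sum(),(q[:,:2].max(0)+q[:,:2].min(0))/2-[x,y],np.ptp(q[:,:2],axis=0),'ztop',np.median(q[:,2]),'exp',z1)
s=bot.read_state();print(s['time'],s['tool_pos'],s['wrist_force'])
```

```text
side L 135 [-0.0005 -0.0001] [0.031  0.0312] ztop 0.07327228207210812 exp 0.074
side M 96 [-0.0001 -0.0019] [0.0269 0.0294] ztop 0.06675634828785759 exp 0.068
side S 69 [-0.0002  0.0015] [0.0261 0.027 ] ztop 0.0604035284582064 exp 0.062
side arb 93 [ 0.0002 -0.0024] [0.024  0.0272] ztop 0.08964366317233396 exp 0.09
side G 241 [-0.0007 -0.    ] [0.0315 0.0309] ztop 0.061396035708443875 exp 0.062
side Rd 113 [ 0.001  -0.0005] [0.0265 0.0279] ztop 0.055193643893305055 exp 0.056
top L 111 [0.0014 0.0008] [0.0311 0.0288] ztop 0.07339890617887135 exp 0.074
top M 84 [ 0.0017 -0.0009] [0.0271 0.027 ] ztop 0.06676408521634891 exp 0.068
top S 66 [0.0007 0.0018] [0.0255 0.0254] ztop 0.06073007971992006 exp 0.062
top arb 94 [ 0.0018 -0.0012] [0.0256 0.0269] ztop 0.08895598540800997 exp 0.09
top G 113 [0.0013 0.0006] [0.0319 0.0307] ztop 0.060797357621339865 exp 0.062
top Rd 76 [ 0.0021 -0.0002] [0.0278 0.0244] ztop 0.05447771392694056 exp 0.056
38.9 [ 0.5373 -0.5156  0.2463] [-0.0266 -0.1561  0.0718]
```

View pics/eside.png

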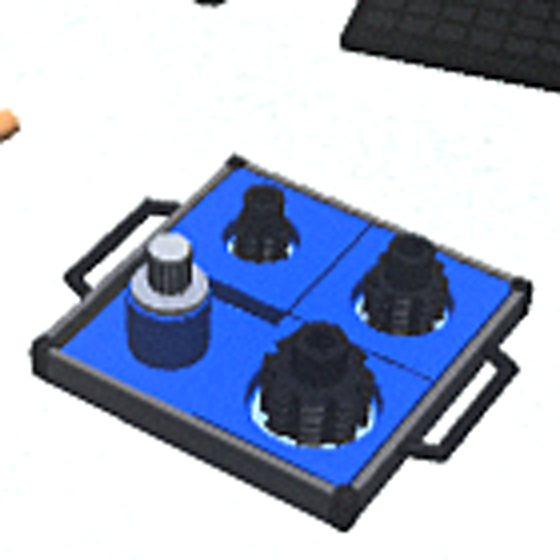

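View pics/ftop.png

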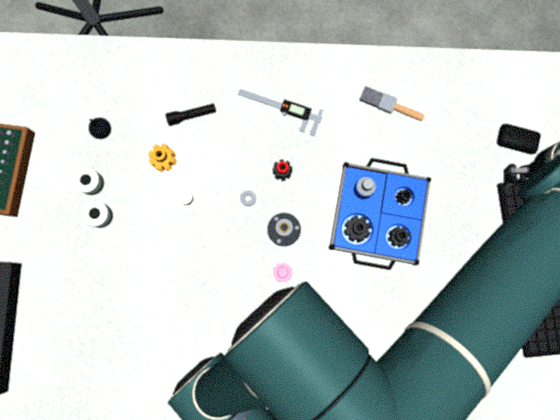

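All four parts are seated within about 3 mm of centre and 2 mm of the expected height. The gold hob at (162,157) and the red at (283,170) are where they were, and the arm is clear. Handing in.

```bash
python3 -c "
from workcell import bot
print(bot.finish_job())"
```

```text
the job is handed in; nothing more can be done
None
```

The set is packed and I handed the job in at about 39 s of the 109 s allowed. No verdict comes back, so success rests on my own checks.

- **What I did:** I drew the arbor straight up out of its sleeve and hung it in the blue tube. I then stood the medium, large and small black hobs in their own pockets. Each part was lowered until the wrist force showed contact, then released.
- **Positions:** in the last pictures from both cameras, all four parts are within about 3 mm of the centres I measured and upright. Their tops are within 2 mm of the expected height.
- **Gold and red-hubbed hobs:** both are within about 2 mm of where they stood at the start, which is no more than the measurement error.
- **Gripper:** it is open and clear of everything.
- **Disagreements:** the two cameras differ by up to 2 mm in x, which is the stated calibration error. The gripper's opening reading was also about 2.5 mm below the true size on each part. No check failed.

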